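Unlock the fume filter's cover and swing it open

TASK

Open the bench fume filter for a filter change: turn both winged cam fasteners on its sloping front a full quarter turn, to the stop, so that they clear the cover, feeling gently which way each one will turn (it turns only one way, so do not wrench it). Only then swing the cover fully up by its bar handle and let go; it stays up by itself. Leave the small things round the box where they are.

Things in the scene. Friction and masses are not known exactly. Their poses are not given: they have to be found in the camera images.
- filter_box: Bench fume filter: grey housing 200 x 250 mm, 148 mm high at the back, fixed. Origin: centre of its underside; x from its low front to its high back, z up. From the 50 mm high front edge (x = -100 mm) a face slopes up at 35 deg to the rear casing. The low end of the slope is a sill with two winged cam fasteners, left (+y) and right (-y); above the sill lies the hinged cover.
- left_wing (a point): Middle of the left fastener's wing, a dark steel blade 32 long, 10 thick, 26 mm tall; point 12 mm below its top. Under it a flat one-sided cam, 14 wide, 4 thick, reaching 30 mm from the axis; cam top 13.5 mm, slope 26 mm below the point. The frame turns with the wing: z out of the slope along the turning axis (35 deg from vertical), x along the blade to the cam's tip, y across the blade.
- right_wing (a point): The same point and frame on the right fastener (box y = -85 mm; the left one is at +85 mm), identical in shape.
- left_cam (a joint): Left fastener's angle (rad), + is anticlockwise looking at the slope. Locked within 0.12 of 0: cam points up the slope over the cover's edge. A hidden stop lets it turn ONE way only: the other way it stops hard at 0.2 (do not exceed 2 N m). The way varies by start and by fastener and cannot be seen: feel it. End stop at 1.6, cam then clear of the cover. Turns freely at 0.06 N m; stays put.
- right_cam (a joint): Right fastener's angle (rad): same meaning and behaviour as left_cam, but with its own hidden direction, independent of the left one's.
- cover (a joint): Cover's opening (rad): 0 shut on the slope, 0.61 level, 1.2 end stop (fully up, like a car bonnet). White plate 210 mm wide, 112 mm from hinge to lower edge, 6 mm thick, about 0.16 kg, hinged along its upper edge; hinge friction (0.2 N m) holds it where it is left. Blocked by each cam until that has turned about 70 deg or more.
- cover_bar (a point): Middle of the cover's pull handle: a round steel bar 10 mm thick, 84 mm long, parallel to the hinge, its centre 31.5 mm above the cover's outer face, with a post at each end. Its frame moves with the cover: x up the cover towards the hinge, y along the bar, z out of the cover.
- cover_hinge (a point): Middle of the cover's hinge line, fixed on the box and with the box's axes; the hinge runs along y. Bar centre is 90 mm from it along the cover and 33 mm out from it, so 96 mm in all.
- jar_5: Small closed jar with black lid, 33 x 32 x 42 mm, origin under its centre; bystander left of the box.
- eraser: Eraser 18 x 40 x 11 mm, origin under its centre; bystander in front of the box.
- needle_tool: Needle tool with a turned wooden handle, 11 x 132 x 11 mm, lying; bystander in front of the box.
- masking_tape: Roll of masking tape 104 x 102 x 25 mm, lying flat; bystander right of the box.
- jar_3: Small closed jar with white lid, 31 x 31 x 42 mm, origin under its centre; bystander in front and to the left of the box.
- pencil: Pencil 7 x 149 x 7 mm, lying; bystander in front of the box.

How it is judged (in metres and radians):
On the way:
1. both fasteners turned to unlocked with the cover still shut ((value of joint left_cam above 1.4 rad or value of joint left_cam below -1.4 rad) and (value of joint right_cam above 1.4 rad or value of joint right_cam below -1.4 rad) and value of joint cover below 0.08 rad), for 0.2 s.
At the end, for the whole second after the job is handed in: Both fasteners are at least 1.40 rad (80 deg) from locked, the cover is open by at least 1.05 rad (of 1.2) and at rest ((value of joint left_cam above 1.4 rad or value of joint left_cam below -1.4 rad) and (value of joint right_cam above 1.4 rad or value of joint right_cam below -1.4 rad) and value of joint cover above 1.05 rad and velocity of joint cover between -0.05 and 0.05 rad/s); the robot touches nothing.
It fails at once if a bystander (either jar, eraser, needle tool, tape roll, pencil) is moved by more than 20 mm (distance of any of jar_5, eraser, needle_tool, masking_tape, jar_3, pencil from where it was at the start of the episode above 0.02 m).
It fails at once if the cover is more than 0.15 rad open while a fastener is not unlocked (value of joint cover above 0.15 rad and not ((value of joint left_cam above 1.25 rad or value of joint left_cam below -1.25 rad) and (value of joint right_cam above 1.25 rad or value of joint right_cam below -1.25 rad))).
It fails at once if a fastener is wrenched: the fingers bear on it with more than 450 N in all (gripping included) (contact force between the fingers and left_cam above 450 N or contact force between the fingers and right_cam above 450 N).
It also fails if it takes over 70 s, if anything falls off the work surface, if the arm or the gripper's body presses on something with over 40 N, if the wrist force passes 120 N, or if a joint passes its speed limit or range.

ROBOT

A 6-joint arm with a two-finger parallel gripper is mounted at the origin on a cart in front of the work surface, level with it; the furniture and walls round the work are solid. World frame = base frame: x ahead of the robot, y to its left, z up, the work surface at z = 0. Lengths are in mm, angles in degrees, forces in N, time in s.
With the tool pointing down it reaches from about 300 to 850 mm from the base axis. Payload 4.2 kg.
Tool frame: the origin (TCP) lies on the centre line of the jaws, within the pads' length; the fingertips stand 14 mm ahead of it and the grasp point (between the pads) lies 5 mm behind it; x points along the fingers, y is the direction in which the jaws open and shut, and the axes are right-handed (so a half turn about x gives the same grasp; the last joint's range is limited). The gripper opens to 91 mm and grips with 3 to 60 N. Pads are 32 mm wide; open, the fingers measure 118 mm over their backs; the gripper's body (76 mm by 178 mm) begins 60 mm behind the grasp point.
Start: joints at [73.51, 18.312, 89.639, -0, 72.044, -1.146], TCP at [152.152, 554.519, 227.976] pointing down, gripper open.
Joint ranges: [-177.97, 177.97], [-48.28, 115.42], [12.27, 149.76], [-77.06, 257.06], [2.81, 150.46], [-146.56, 146.56]. Speed limits (degrees/s): [147.25, 147.25, 180, 180, 180, 180].

INTERFACE

Orientations are given as [roll, pitch, yaw] about the fixed x, y, z axes, in that order (R = Rz(yaw) Ry(pitch) Rx(roll)).
In Python, from workcell import readout, optics, env gives the robot as it stands.
- The arm moves only by the shell command python3 -m creep 'ROWS' [OPENING] [FORCE]. ROWS is JSON, a list of rows, each an object with "translation": the shift along the world's x, y, z in cm, a list of three; "delta_rot": the turn, a rotation vector about the world's x, y, z in rad, a list of three. In form: [{"translation": [dx, dy, dz], "delta_rot": [rx, ry, rz]}, ...]. A call has 1 to 5 rows; each row shifts and turns the commanded pose from where the row before left it; what a row does not reach is not made up. A row lasts 1/12 s, in which the tool goes at most 41.7 mm and 7.16 degrees, less where a joint would pass 70% of its speed; a pose out of reach is approached as far as the arm can. A call with a gripper value outside its range is refused whole. OPENING is the gripper's target within -1 to 1 (fully open at 1, half-way at 0, shut at -1), set as the call begins (- or left out, the last holds). The fingers move at their own pace and stop on an object; FORCE is the grip in N (left out, the last holds). Time passes only in rows, so rows that do not move let the fingers close. It gives the time, the measured TCP pose, the force and the opening at its end, in the units of the state.
- readout.state(): the state, without advancing time (a new reading comes with each control period).
- optics.grab_frame(name): name is "side" or "top"; returns (picture, depth): 400x640x3 uint8, red, green, blue; 400x640 float32, mm along the optical axis (not along the pixel's ray), 0 where there is no reading.
- optics.camera_params(name): a dict with "mtx" (3x3 intrinsics, pixels), "R" (3x3) and "t" (3): a world point X has camera coordinates R X + t. Camera axes: x right, y down, z forward; pixel columns grow to the right and rows downward; lengths in mm; the calibration is good to about 2 mm. A picture is of the moment at which its call begins. camera_params takes no time and is no camera call.
- env.job_done(): hands the job in, once; it reports no verdict.
The state is a dict: "time_s": time; "qpos": joint angles; "qvel": joint speeds; "effort": joint torques, N m; "ee_pos": TCP position; "ee_rot": TCP orientation; "force": force on the tool from outside, world axes, zero at the start; "torque": the same for the moment, N m; "gripper_width": finger opening in mm.
Only numpy, scipy, OpenCV 4.12 (cv2) and the standard library are available. Lean on these libraries where they do the work, as an engineer would, in place of code of your own. Each camera call takes 0.05 s, during which the arm holds its last target.

## Working session

There is one attempt and no reset: what is moved stays moved. The work goes in short steps, Python scripts to look and compute and a shell command to move; the robot and the scene stay as the last step left them, time stands still between calls to the robot, and variables do not carry over. Pictures are saved under pics/ and viewed, and the job is handed in when it is done.

```bash
mkdir -p pics; ls; python3 - <<'E'
from workcell import readout, optics
import cv2,numpy as np
print(readout.state())
for n in("side","top"):
    p,d=optics.grab_frame(n); cv2.imwrite(f"pics/{n}0.png",p[:,:,::-1]); np.savez(f"{n}0.npz",p=p,d=d)
    c=optics.camera_params(n); print(n,c)
E
```

```text
pics
{'time_s': 0.0, 'qpos': array([ 7.35098721e+01,  1.83509174e+01,  8.97054872e+01, -2.82032556e-03,
        7.20427481e+01, -1.14659502e+00]), 'qvel': array([-0.0369865 ,  0.00198485, -0.05823455, -0.12937142, -0.01590657,
        0.07938757]), 'effort': array([ 6.57077703e-05, -4.12456226e+01, -2.31973332e+01,  7.28640589e-02,
        4.54732880e-02, -1.36641665e-04]), 'ee_pos': array([152.03552222, 554.04953315, 227.13373054]), 'ee_rot': array([ -89.59749682,   89.90081106, -104.94015784]), 'force': array([-0.42648317, -0.81957436,  0.70809596]), 'torque': array([0.00548875, 0.06288918, 0.05096971]), 'gripper_width': 90.90246525147684}
side {'mtx': array([[405.57496153,   0.        , 318.33334136],
       [  0.        , 405.57496153, 198.18271635],
       [  0.        ,   0.        ,   1.        ]]), 'R': array([[-0.99958484, -0.01869203, -0.02192599],
       [ 0.00702352,  0.57996014, -0.81461457],
       [ 0.027943  , -0.81443038, -0.57958808]]), 't': array([ 518.52688345,   59.0219476 , 1047.36266865])}
top {'mtx': array([[441.60565428,   0.        , 321.03012927],
       [  0.        , 441.60565428, 199.7420845 ],
       [  0.        ,   0.        ,   1.        ]]), 'R': array([[-0.00717408, -0.99943296,  0.03289806],
       [-0.99355553,  0.00340258, -0.11329536],
       [ 0.11311918, -0.03349884, -0.99301656]]), 't': array([  21.88827649,  533.94760637, 1062.23368496])}
```

View pics/side0.png

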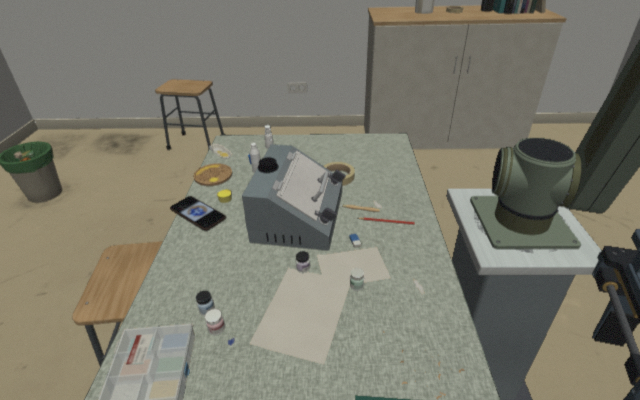

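View pics/top0.png

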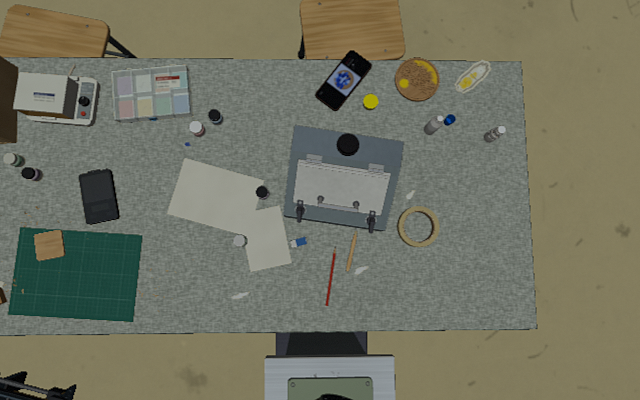

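```bash
cat > h.py <<'E'
import numpy as np,cv2
from workcell import optics,readout
def cloud(n,d):
    c=optics.camera_params(n); K=c["mtx"];v,u=np.indices(d.shape)
    X=np.stack([(u-K[0,2])/K[0,0]*d,(v-K[1,2])/K[1,1]*d,d],-1)
    return (X-c["t"])@c["R"]   # R^T(X-t)
def proj(n,P):
    c=optics.camera_params(n);q=np.atleast_2d(P)@c["R"].T+c["t"];q=q@c["mtx"].T
    return q[:,:2]/q[:,2:]
E
python3 - <<'E'
from h import *
for n,(a,b,c,e) in dict(side=(130,260,230,390),top=(110,250,260,420)).items():
    z=np.load(f"{n}0.npz");p=z["p"][a:b,c:e,::-1]
    cv2.imwrite(f"pics/{n}0z.png",cv2.resize(p,None,fx=4.5,fy=4.5,interpolation=cv2.INTER_CUBIC)[:600,:800])
    X=cloud(n,z["d"])
    for px in ([(300,210),(371,222),(345,190),(297,163),(390,178),(330,145),(403,142),(294,127),(285,215),(385,230)] if n=="top" else [(337,178),(328,214),(310,180),(250,190)]):
        print(n,px,X[px[1],px[0]].round(1))
E
```

```text
side (337, 178) [468.6 -91.   78.2]
side (328, 214) [492.8  79.   87.7]
side (310, 180) [538.3 -38.3 106.6]
side (250, 190) [671.   63.5 146.5]
top (300, 210) [502.2  70.  102.4]
top (371, 222) [473.9 -93.5 101.3]
top (345, 190) [547.4 -33.6 109.4]
top (297, 163) [606.   76.2 132.4]
top (390, 178) [ 571.8 -134.6  129.7]
top (330, 145) [644.6   1.9 144.9]
top (403, 142) [ 651.9 -163.5  143.8]
top (294, 127) [726.1  86.5   2.9]
top (285, 215) [495.2 107.   47.9]
top (385, 230) [ 459.8 -143.9   -2. ]
```

```bash
python3 - <<'E'
from h import *
# slope normal/plane from cover-white pixels in both views
for n,(a,b,c,e) in dict(side=(130,260,230,390),top=(110,250,260,420)).items():
    z=np.load(f"{n}0.npz");X=cloud(n,z["d"]);p=z["p"].astype(int)
    m=np.zeros(p.shape[:2],bool);m[a:b,c:e]=1
    m&=(p.min(2)>150)&(X[...,2]>55)&(X[...,2]<200)
    k,l,s,_=cv2.connectedComponentsWithStats(m.astype(np.uint8)); i=1+np.argmax(s[1:,4]); m=l==i
    P=X[m];  
    for _ in range(4):
        c0=P.mean(0);w=np.linalg.svd(P-c0)[2][2] if len(P)<3000 else np.linalg.eigh(np.cov((P-c0).T))[1][:,0]
        r=(P-c0)@w; P=P[abs(r)<max(2,1.5*r.std())]
    w*=np.sign(w[2]);print(n,s[i],len(P),c0,w,np.degrees(np.arccos(w[2])),"yaw",np.degrees(np.arctan2(-w[1],-w[0])),r.std())
E
```

```text
side [ 277  152   48   66 1638] 1451 [553.06226956  -8.39787469 112.33704936] [-0.56963887  0.08745249  0.81722923] 35.19161654482802 yaw -8.728056120539199 0.8788876038069003
top [363 212   3   1   3] 3 [498.82830284 -80.37119606  80.88550475] [ 0.9963117  -0.00433076  0.08569859] 85.08380222654031 yaw 179.7509486309667 2.6895160232605973e-17
```

View pics/side0z.png

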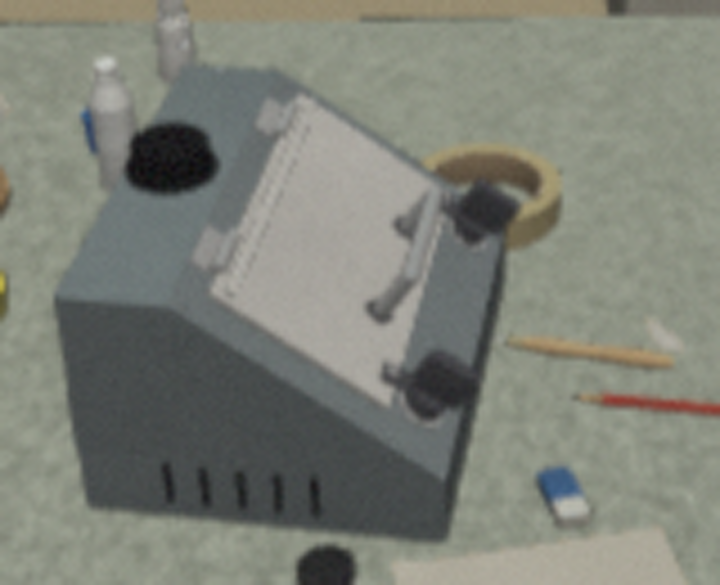

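View pics/top0z.png

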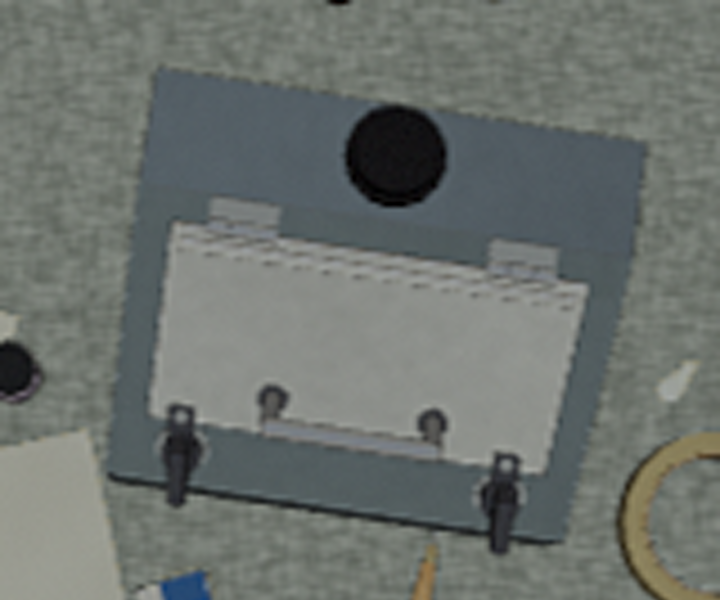

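```bash
cat >> h.py <<'E'
def ray(n,uv,z):
    c=optics.camera_params(n);C=-c["R"].T@c["t"];d=c["R"].T@np.linalg.inv(c["mtx"])@[uv[0],uv[1],1]
    return C+d*(z-C[2])/d[2]
E
python3 - <<'E'
from h import *
Q=[(158,68,148),(648,145,148),(565,542,50),(110,475,50)]
W=np.array([ray("top",(q[0]/4.5+260-.4,q[1]/4.5+110-.4),q[2]) for q in Q]);print(W.round(1))
B=np.array([(100,125),(100,-125),(-100,-125),(-100,125)])
def fit(W,B):
    cw,cb=W.mean(0),B.mean(0);H=(B-cb).T@(W-cw);a=np.arctan2(H[0,1]-H[1,0],H[0,0]+H[1,1])
    R=np.array([[np.cos(a),-np.sin(a)],[np.sin(a),np.cos(a)]]);return np.degrees(a),cw-R@cb,R
a,t,R=fit(W[:,:2],B);print("top",a,t,(W[:,:2]-(B@R.T+t)).round(1))
# side: corners: back-left top(57,297,148) ; back-left bottom (90,505,0); front-left bottom (445,538,0); front-left top (447,475,50); 
Q=[(57,297,148),(90,505,0),(446,539,0),(448,476,50)]
B2=np.array([(100,125),(100,125),(-100,125),(-100,125)])
W=np.array([ray("side",(q[0]/4.5+230-.4,q[1]/4.5+130-.4),q[2]) for q in Q])
print(W.round(1));a2,t2,R2=fit(W[:,:2],B2);print("side",a2,t2,(W[:,:2]-(B2@R.T+t)).round(1))
# plane distances: cover in box frame
z=np.load("top0.npz");X=cloud("top",z["d"])
m=(X[...,2]>20)&(X[...,2]<160);b=(X[...,:2]-t)@R
m&=(abs(b[...,0])<140)&(abs(b[...,1])<160)&(b[...,1]<150)
k,l,s,_=cv2.connectedComponentsWithStats(m.astype(np.uint8));m=l==(1+np.argmax(s[1:,4]))
print(cv2.minAreaRect(X[...,:2][m].astype(np.float32)))
E
```

```text
[[ 690.2   80.9  148. ]
 [ 651.2 -163.9  148. ]
 [ 457.4 -135.    50. ]
 [ 494.7  109.2   50. ]]
top -8.665846773198854 [573.39132314 -27.2125532 ] [[-0.9 -0.4]
 [-2.2  1.9]
 [ 1.7  0.7]
 [ 1.3 -2.2]]
[[684.4  87.8 148. ]
 [687.6  76.3   0. ]
 [491.8 104.7   0. ]
 [490.4 111.4  50. ]]
side -7.591028658021067 [572.06081725 -28.86585378] [[-6.6  6.5]
 [-3.5 -5. ]
 [-1.6 -6.8]
 [-2.9 -0. ]]
((568.250244140625, -26.083633422851562), (250.26849365234375, 213.10128784179688), 81.16394805908203)
```

```bash
cat >> h.py <<'E'
a=np.radians(-8.7);T0=np.array([573,-27,0.])
BX=np.array([np.cos(a),np.sin(a),0]);BY=np.array([-np.sin(a),np.cos(a),0]);BZ=np.array([0,0,1.])
A=np.radians(35)
U=BX*np.cos(A)+BZ*np.sin(A); N=-BX*np.sin(A)+BZ*np.cos(A); F0=T0-100*BX+50*BZ
S=np.stack([U,BY,N],1)      # slope frame axes (up slope, left, out)
def s2w(p): return F0+S@np.asarray(p,float)
def w2s(P): return (P-F0)@S
E
python3 - <<'E'
from h import *
for n in("top","side"):
    z=np.load(f"{n}0.npz");X=cloud(n,z["d"]);s=w2s(X);dark=z["p"].max(2)<75
    for nm,y in(("L",85),("R",-85)):
        m=(abs(s[...,1]-y)<22)&(s[...,0]>-30)&(s[...,0]<70)&(s[...,2]>5)&(s[...,2]<60)&dark
        v=s[m];print(n,nm,len(v),"lo",np.percentile(v,[3,50,97],axis=0).round(1).tolist())
        t=v[v[:,2]>np.percentile(v[:,2],97)-8];print("  top part",len(t),np.percentile(t,[3,50,97],axis=0).round(1).tolist())
    # cover & slope levels
    for u0,y0 in((20,0),(90,-40),(90,40),(130,0),(20,50),(20,-50)):
        uv=proj(n,s2w((u0,y0,0)))[0].round().astype(int);print(n,(u0,y0),s[uv[1],uv[0]].round(1))
    # bar
    m=(abs(s[...,1])<32)&(s[...,0]>0)&(s[...,0]<100)&(s[...,2]>30)&(s[...,2]<60);print("bar",m.sum(),np.percentile(s[m],[3,50,97],axis=0).round(1).tolist())
E
```

```text
top L 118 lo [[14.8, 78.1, 8.7], [33.9, 85.7, 23.4], [53.6, 94.3, 38.1]]
  top part 54 [[14.3, 80.6, 31.5], [27.7, 85.3, 35.6], [42.6, 90.4, 38.7]]
top R 118 lo [[14.1, -88.5, 9.0], [35.7, -81.8, 26.5], [54.4, -75.3, 38.5]]
  top part 54 [[12.5, -88.5, 32.1], [28.7, -83.5, 36.2], [42.4, -79.1, 38.9]]
top (20, 0) [20.1 -1.1 -1.9]
top (90, -40) [ 91.8 -39.2   2.8]
top (90, 40) [92.1 40.3  3.9]
top (130, 0) [132.7   0.2   5. ]
top (20, 50) [20.6 49.8 -0.5]
top (20, -50) [ 20.3 -49.5  -1.2]
bar 121 [[62.9, -29.7, 35.9], [68.5, 0.5, 40.5], [71.9, 29.0, 43.4]]
side L 167 lo [[9.2, 87.8, 6.7], [24.2, 92.3, 23.1], [38.4, 97.8, 38.8]]
  top part 47 [[10.9, 86.6, 31.9], [22.6, 91.0, 35.7], [37.3, 94.6, 39.4]]
side R 122 lo [[10.0, -80.8, 6.4], [25.0, -77.8, 22.7], [37.6, -71.8, 38.3]]
  top part 33 [[10.6, -82.3, 30.3], [24.7, -78.6, 34.2], [37.3, -75.5, 39.0]]
side (20, 0) [19.6 -0.  -0.6]
side (90, -40) [ 92.7 -26.5   7. ]
side (90, 40) [92.8 51.1  7.5]
side (130, 0) [132.7  11.6   8.5]
side (20, 50) [32.5 93.3 30.4]
side (20, -50) [ 18.8 -52.3  -1.4]
bar 57 [[58.1, -28.4, 37.2], [64.0, 1.8, 42.5], [67.3, 27.9, 44.8]]
```

```bash
cat >> h.py <<'E'
from scipy.spatial.transform import Rotation as Ro
def pose(): 
    s=readout.state();return s["ee_pos"],Ro.from_euler("xyz",s["ee_rot"],degrees=True),s
def tgt(x,y): x=np.array(x)/np.linalg.norm(x);y=y-x*(x@y);y/=np.linalg.norm(y);return Ro.from_matrix(np.stack([x,y,np.cross(x,y)],1))
def plan(P,Rt):
    p,R,s=pose();v=(Rt*R.inv()).as_rotvec();print("t",round(s["time_s"],2),"d cm",((P-p)/10).round(2),"rot",v.round(4),"deg",np.degrees(np.linalg.norm(v)).round(1),"q",s["qpos"].round(1))
def info():
    p,R,s=pose();sp=w2s(p);M=R.as_matrix();print("t",round(s["time_s"],2),"slope",sp.round(1),"x.N",round(float(M[:,0]@N),3),"ang y from BY about N",np.degrees(np.arctan2(-(M[:,1]@U),M[:,1]@BY)).round(1),"F",s["force"].round(1),"T.N",round(float(s["torque"]@N),3),"F.slope",(S.T@s["force"]).round(1),"w",round(s["gripper_width"],1),"q",s["qpos"].round(0))
E
python3 - <<'E'
from h import *
p,R,s=pose();print(R.as_matrix().round(3))
for nm,y in(("L",86),("R",-84)):
  for sg in(1,-1):
    print(nm,sg,s2w((26.5,y,30)).round(1));plan(s2w((26.5,y,80)),tgt(-N,sg*BY))
print("bar",s2w((66,1,37.5)))
z=np.load("top0.npz");X=cloud("top",z["d"])
for px in [(262,191),(300,242),(240,240),(418,210),(345,143),(435,125)]: print(px,X[px[1],px[0]].round(0), w2s(X[px[1],px[0]]).round(0))
E
```

```text
[[-0.     0.265  0.964]
 [-0.001  0.964 -0.265]
 [-1.    -0.002 -0.   ]]
L 1 [491.6  72.5  89.8]
t 0.1 d cm [ 31.12 -47.73  -9.65] rot [-0.1259 -0.5981  0.1128] deg 35.6 q [73.5 18.3 89.7  0.  72.  -1.1]
L -1 [491.6  72.5  89.8]
t 0.1 d cm [ 31.12 -47.73  -9.65] rot [ 0.8924 -0.1923 -2.8907] deg 173.7 q [73.5 18.3 89.7  0.  72.  -1.1]
R 1 [465.9 -95.6  89.8]
t 0.1 d cm [ 28.55 -64.54  -9.65] rot [-0.1259 -0.5981  0.1128] deg 35.6 q [73.5 18.3 89.7  0.  72.  -1.1]
R -1 [465.9 -95.6  89.8]
t 0.1 d cm [ 28.55 -64.54  -9.65] rot [ 0.8924 -0.1923 -2.8907] deg 173.7 q [73.5 18.3 89.7  0.  72.  -1.1]
bar [506.48221012 -15.80970777 118.57424646]
(262, 191) [555. 163.  43.] [ 39. 185. -37.]
(300, 242) [431.  71.  12.] [-67.  76.   1.]
(240, 240) [436. 215.  43.] [-63. 219.  36.]
(418, 210) [ 508. -223.   24.] [  39. -204.  -59.]
(345, 143) [644. -30. 167.] [207.   8.  -2.]
(435, 125) [ 712. -260.   72.] [ 236. -209. -138.]
```

```bash
python3 -m creep '[{"translation":[2.05,-3.2,0],"delta_rot":[0,0,0]},{"translation":[2.05,-3.2,0],"delta_rot":[0,0,0]},{"translation":[2.05,-3.2,0],"delta_rot":[0,0,0]},{"translation":[2.05,-3.2,0],"delta_rot":[0,0,0]},{"translation":[2.05,-3.2,0],"delta_rot":[0,0,0]}]' -0.2 40
python3 -m creep '[{"translation":[2.05,-3.2,-0.4],"delta_rot":[0,0,0]},{"translation":[2.05,-3.2,-0.4],"delta_rot":[0,0,0]},{"translation":[2.05,-3.2,-0.4],"delta_rot":[0,0,0]},{"translation":[2.05,-3.2,-0.4],"delta_rot":[0,0,0]},{"translation":[2.05,-3.2,-0.4],"delta_rot":[0,0,0]}]'
python3 -m creep '[{"translation":[2.05,-3.2,-0.4],"delta_rot":[-0.0252,-0.1196,0.0226]},{"translation":[2.05,-3.2,-0.4],"delta_rot":[-0.0252,-0.1196,0.0226]},{"translation":[2.05,-3.2,-0.4],"delta_rot":[-0.0252,-0.1196,0.0226]},{"translation":[2.05,-3.2,-0.4],"delta_rot":[-0.0252,-0.1196,0.0226]},{"translation":[2.05,-3.2,-0.4],"delta_rot":[-0.0252,-0.1196,0.0226]}]'
python3 - <<'E'
from h import *
plan(s2w((26.5,86,70)),tgt(-N,BY));info()
E
```

```text
time_s: 0.52
ee_pos: [255.0, 392.8, 227.6]
ee_rot: [-100.5, 90.0, -115.8]
force: [1.0, 0.7, 0.1]
gripper_width: 61.1
time_s: 0.93
ee_pos: [357.5, 232.7, 207.7]
ee_rot: [-165.5, 90.0, 179.2]
force: [0.1, 0.7, -0.1]
gripper_width: 36.7
time_s: 1.35
ee_pos: [456.6, 77.8, 188.9]
ee_rot: [0.1, 55.8, -8.9]
force: [1.5, -2.1, 0.2]
gripper_width: 36.9
t 1.35 d cm [ 1.24 -0.19 -6.63] rot [-0.0029 -0.0146  0.0039] deg 0.9 q [ 18.6  -1.5 129.5 -36.9  25.5 -32.6]
t 1.35 slope [ 54.3  86.  131.5] x.N -1.0 ang y from BY about N -0.2 F [ 1.5 -2.1  0.2] T.N -0.075 F.slope [ 1.6 -1.8 -0.8] w 36.9 q [ 19.  -2. 130. -37.  26. -33.]
```

```bash
python3 -m creep '[{"translation":[0.4,-0.06,-2.2],"delta_rot":[0,-0.007,0]},{"translation":[0.42,-0.06,-2.2],"delta_rot":[0,-0.007,0]},{"translation":[0.42,-0.06,-2.2],"delta_rot":[0,0,0]},{"translation":[0,0,0],"delta_rot":[0,0,0]}]'
python3 - <<'E'
from h import *
plan(s2w((26.5,86,30)),tgt(-N,BY));info()
for n in("top","side"):
    p,d=optics.grab_frame(n); a,b,c,e=dict(side=(130,260,230,390),top=(110,250,260,420))[n]
    cv2.imwrite(f"pics/{n}1.png",cv2.resize(p[a:b,c:e,::-1],None,fx=4.5,fy=4.5,interpolation=cv2.INTER_CUBIC)[:600,:800])
E
```

```text
time_s: 1.68
ee_pos: [467.2, 75.8, 122.3]
ee_rot: [-0.2, 55.6, -9.3]
force: [0.1, -0.5, -0.6]
gripper_width: 36.3
t 1.68 d cm [ 2.44 -0.34 -3.26] rot [ 0.0003 -0.0111  0.0067] deg 0.7 q [ 17.9   6.3 134.9 -64.   16.7  -4.3]
t 1.68 slope [25.  85.7 70.8] x.N -1.0 ang y from BY about N -0.2 F [ 0.1 -0.5 -0.6] T.N -0.063 F.slope [-0.2 -0.5 -0.6] w 36.3 q [ 18.   6. 135. -64.  17.  -4.]
```

View pics/side1.png

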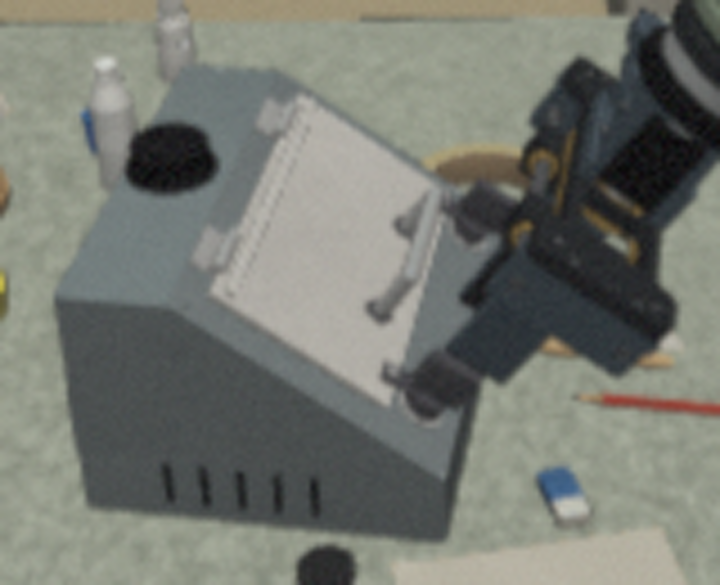

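View pics/top1.png

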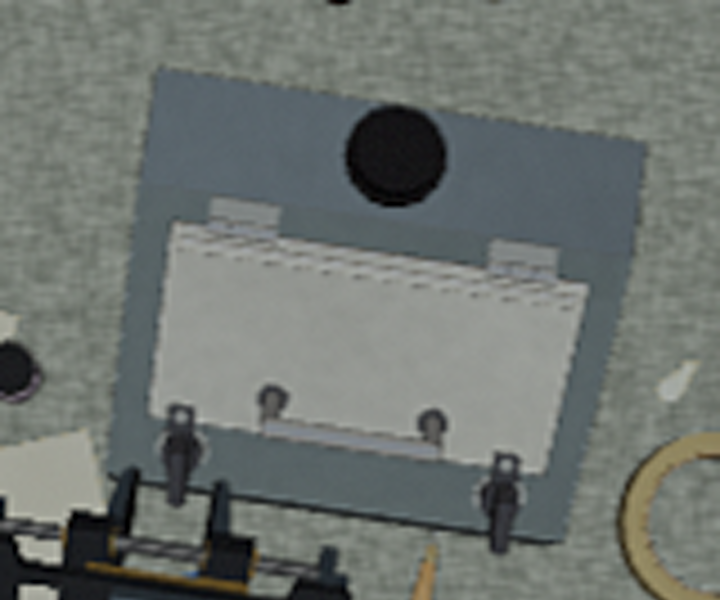

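```bash
cat > k.py <<'E'
from h import *
from scipy.optimize import least_squares
D=[([7.35098721e+01,1.83509174e+01,8.97054872e+01,-0.003,72.0427,-1.14659],[152.0355,554.0495,227.1337]),
([18.6,-1.5,129.5,-36.9,25.5,-32.6],[456.6,77.8,188.9]),([17.9,6.3,134.9,-64.,16.7,-4.3],[467.2,75.8,122.3])]
RD=[[-89.597,89.9008,-104.940],[.1,55.8,-8.9],[-.2,55.6,-9.3]]
def fkR(q,s4=1,s6=1,o=90):
    return Ro.from_euler("ZYXYX",[q[0],q[1]+q[2]-90,s4*q[3],q[4],s6*q[5]+o],degrees=True)
def fkp(q,k,**kw):
    a1,d1,a2,a3,d4,L=k;t1,t2,b=np.radians([q[0],q[1],q[1]+q[2]-90])
    r=a1+a2*np.sin(t2)+d4*np.cos(b)+a3*np.sin(b); z=d1+a2*np.cos(t2)-d4*np.sin(b)+a3*np.cos(b)
    return np.array([r*np.cos(t1),r*np.sin(t1),z])+L*fkR(q,**kw).as_matrix()[:,0]
if __name__=="__main__":
  s=readout.state();D.append((s["qpos"],s["ee_pos"]));RD.append(s["ee_rot"])
  best=None
  for s4 in(1,-1):
   for s6 in(1,-1):
    for o in(90,-90):
      e=[np.degrees((fkR(d[0],s4,s6,o).inv()*Ro.from_euler("xyz",r,degrees=True)).magnitude()) for d,r in zip(D,RD)];print(s4,s6,o,np.round(e,1))
      if best is None or sum(e)<best[0]: best=(sum(e),dict(s4=s4,s6=s6,o=o))
  kw=best[1]
  f=lambda k:np.concatenate([fkp(q,k,**kw)-p for q,p in D]+[(np.array(k)-[0,360,350,0,350,250])*1e-2])
  r=least_squares(f,[0,360,350,0,350,250]);print(kw,r.x.round(1),r.fun.round(1))
  q=np.array(D[-1][0])
E
python3 k.py
```

```text
Traceback (most recent call last):
  File "k.py", line 18, in <module>
    e=[np.degrees((fkR(d[0],s4,s6,o).inv()*Ro.from_euler("xyz",r,degrees=True)).magnitude()) for d,r in zip(D,RD)];print(s4,s6,o,np.round(e,1))
                   ~~~^^^^^^^^^^^^^^
  File "k.py", line 7, in fkR
    return Ro.from_euler("ZYXYX",[q[0],q[1]+q[2]-90,s4*q[3],q[4],s6*q[5]+o],degrees=True)
           ~~~~~~~~~~~~~^^^^^^^^^^^^^^^^^^^^^^^^^^^^^^^^^^^^^^^^^^^^^^^^^^^^^^^^^^^^^^^^^
  File "scipy/spatial/transform/_rotation.pyx", line 1413, in scipy.spatial.transform._rotation.Rotation.from_euler
ValueError: Expected axis specification to be a non-empty string of upto 3 characters, got ZYXYX
```

```bash
sed -i 's/    return Ro.from_euler("ZYXYX".*/    return Ro.from_euler("ZYX",[q[0],q[1]+q[2]-90,s4*q[3]],degrees=True)*Ro.from_euler("YX",[q[4],s6*q[5]+o],degrees=True)/' k.py; python3 k.py
```

```text
1 1 90 [0.  0.1 0.1 0. ]
1 1 -90 [180.  179.9 179.9 180. ]
1 -1 90 [ 2.3 65.1  8.5  9.5]
1 -1 -90 [177.7 114.9 171.5 170.5]
-1 1 90 [  0.   73.7 127.9 126.9]
-1 1 -90 [180.  114.5  61.2  62.2]
-1 -1 90 [  2.3 135.  136.2 136. ]
-1 -1 -90 [177.7  55.   54.   54.1]
{'s4': 1, 's6': 1, 'o': 90} [ 35.1 115.5 552.5 -14.1 389.4 277.9] [11.  -3.3  0.7 -0.1  0.  -1.8  0.4 -0.2  0.6 -0.1 -0.2  0.5  0.4 -2.4
  2.  -0.1  0.4  0.3]
```

```bash
cat >> k.py <<'E'
def fkp2(q,k,lat):
    t=np.radians(q[0]); return fkp(q,k)+lat*np.array([-np.sin(t),np.cos(t),0])
if __name__=="__main__":
  k0=np.array([0,150,500,0,400,280,0.])
  f=lambda k:np.concatenate([fkp2(q,k[:6],k[6])-p for q,p in D]+[(k-k0)*3e-3])
  r=least_squares(f,k0);print(r.x.round(1),r.fun.round(1)[:12]);np.save("k.npy",r.x)
E
cat > ik.py <<'E'
from k import *
K=np.load("k.npy");LO=np.array([-177.97,-48.28,12.27,-77.06,2.81,-146.56]);HI=np.array([177.97,115.42,149.76,257.06,150.46,146.56])
def ik(P,Rt,q0):
    f=lambda q:np.concatenate([fkp2(q,K[:6],K[6])-P,100*(Rt.inv()*fkR(q)).as_rotvec()])
    b=None
    for g in([q0]+[np.r_[q0[:3],x,20,y] for x in(-60,0,60,120,200) for y in(-100,0,100)]):
        r=least_squares(f,np.clip(g,LO+.1,HI-.1),bounds=(LO,HI))
        if b is None or r.cost<b.cost-1: b=r
        if b.cost<.5: break
    return b.x,b.cost
if __name__=="__main__":
  q0=readout.state()["qpos"]
  for nm,y in(("L",86),("R",-84)):
   for tilt in(0,10,20):
    for rot in(0,45,90,-45,-90):
     for fl in(0,180):
      base=tgt(-N,BY); Rt=Ro.from_rotvec(N*np.radians(rot+fl))*Ro.from_rotvec(BY*np.radians(tilt if fl==0 or 1 else 0))*base if fl==0 else Ro.from_rotvec(N*np.radians(rot))*Ro.from_rotvec(BY*np.radians(tilt))*Ro.from_rotvec(N*np.pi)*base
      q,c=ik(s2w((26.5,y,30)),Rt,q0);print(nm,tilt,rot,fl,q.round(0),"OK" if c<1 else round(c,1))
E
python3 k.py | tail -1; python3 ik.py
```

```text
1.140e+01] [ 0.1 -0.  -0.1 -0.   0.2  0.4  0.1 -0.1 -0.1 -0.1 -0.1 -0.1]
L 0 0 0 [ 16.  12. 134. -77.  14.   7.] 4.8
L 0 0 180 [  16.   12.  137.  257.   14. -147.] 3.9
L 0 45 0 [ 16.  12. 134. -77.  14. -38.] 4.8
L 0 45 180 [ 16.  12. 134. -77.  14. 142.] 4.8
L 0 90 0 [ 16.  12. 134. -77.  14. -83.] 4.8
L 0 90 180 [ 16.  12. 134. -77.  14.  97.] 4.8
L 0 -45 0 [ 16.  12. 134. -77.  14.  52.] 4.8
L 0 -45 180 [  16.   12.  134.  -77.   14. -128.] 4.8
L 0 -90 0 [ 16.  12. 134. -77.  14.  97.] 4.8
L 0 -90 180 [ 16.  12. 134. -77.  14. -83.] 4.8
L 10 0 0 [ 13.  12. 128. -30.  18. -42.] OK
L 10 0 180 [ 13.  12. 128. -30.  18. 138.] OK
L 10 45 0 [ 19.  13. 129. -51.  25. -60.] OK
L 10 45 180 [ 19.  13. 129. -51.  25. 120.] OK
L 10 90 0 [ 24.  15. 132. -75.  28. -77.] OK
L 10 90 180 [ 24.  15. 132. -75.  28. 103.] OK
L 10 -45 0 [  7.  11. 132.  -5.   8. -26.] OK
L 10 -45 180 [  7.  11. 132.   2.   8. 147.] OK
L 10 -90 0 [   6.   11.  138.  158.    5. -147.] OK
L 10 -90 180 [  6.  11. 138. 167.   6.  25.] OK
L 20 0 0 [ 10.  14. 121.  -9.  31. -64.] OK
L 20 0 180 [ 10.  14. 121.  -9.  31. 116.
[... 1111 characters left out ...]
39. 252.  13. 112.] OK
R 10 -45 0 [ -22.   10.  133.   52.   17. -108.] OK
R 10 -45 180 [-22.  10. 133.  52.  17.  72.] OK
R 10 -90 0 [ -26.   11.  138.   92.   20. -107.] OK
R 10 -90 180 [-26.  11. 138.  92.  20.  73.] OK
R 20 0 0 [-14.  12. 124.   3.  29. -97.] OK
R 20 0 180 [-14.  12. 124.   3.  29.  83.] OK
R 20 45 0 [ -2.  12. 128. -39.  26. -90.] OK
R 20 45 180 [ -2.  12. 128. -39.  26.  90.] OK
R 20 90 0 [  5.  14. 140. 257.  27. -65.] 10.2
R 20 90 180 [  5.  14. 140. 257.  27. 115.] 10.2
R 20 -45 0 [ -26.   13.  127.   40.   31. -100.] OK
R 20 -45 180 [-26.  13. 127.  40.  31.  80.] OK
R 20 -90 0 [ -35.   14.  136.   81.   33. -105.] OK
R 20 -90 180 [-35.  14. 136.  81.  33.  75.] OK
```

```bash
python3 -m creep '[{"translation":[0,0,0],"delta_rot":[0.0176,0.115,0]},{"translation":[0,0,0],"delta_rot":[0.0176,0.115,0]},{"translation":[0,0,0],"delta_rot":[0.0176,0.115,0]},{"translation":[0,0,0],"delta_rot":[0,0,0]}]'
cat >> h.py <<'E'
def T(tilt,rot=0): return Ro.from_rotvec(N*np.radians(rot))*Ro.from_rotvec(BY*np.radians(tilt))*tgt(-N,BY)
E
python3 - <<'E'
from h import *
plan(s2w((26.5,86,33)),T(20));info();print(N)
E
```

```text
time_s: 2.12
ee_pos: [475.1, 66.8, 129.5]
ee_rot: [-3.0, 62.3, -13.1]
force: [0.7, 0.2, 0.2]
gripper_width: 36.4
t 2.12 d cm [ 1.48  0.6  -3.72] rot [0.0607 0.2144 0.0271] deg 12.9 q [ 15.1   6.6 128.6 -33.5  23.4 -36.4]
t 2.12 slope [36.6 77.9 71.4] x.N -0.991 ang y from BY about N -0.6 F [0.7 0.2 0.2] T.N -0.015 F.slope [ 0.6  0.3 -0.2] w 36.4 q [ 15.   7. 129. -33.  23. -36.]
[-0.5669768   0.08675964  0.81915204]
```

```bash
python3 -m creep '[{"translation":[0,0,0],"delta_rot":[0.02,0.07,0.01]},{"translation":[0,0,0],"delta_rot":[0.02,0.07,0.01]},{"translation":[0,0,0],"delta_rot":[0.02,0.07,0.01]},{"translation":[0,0,0],"delta_rot":[0,0,0]}]'
python3 - <<'E'
from h import *
plan(s2w((26.5,86,60)),T(20));info()
E
```

```text
time_s: 2.45
ee_pos: [475.4, 64.8, 128.6]
ee_rot: [-1.3, 73.8, -10.0]
force: [0.5, -0.8, 0.6]
gripper_width: 36.2
t 2.45 d cm [-0.08  1.02 -1.43] rot [0.0094 0.0198 0.0003] deg 1.3 q [ 10.1   8.9 121.1  -9.6  35.1 -64.1]
t 2.45 slope [36.6 76.  70.4] x.N -0.947 ang y from BY about N 0.2 F [ 0.5 -0.8  0.6] T.N 0.007 F.slope [ 0.8 -0.7  0.1] w 36.2 q [ 10.   9. 121. -10.  35. -64.]
```

```bash
python3 -m creep '[{"translation":[0,0.5,-0.7],"delta_rot":[0.009,0.02,0]},{"translation":[-0.08,0.5,-0.7],"delta_rot":[0,0,0]},{"translation":[0,0,0],"delta_rot":[0,0,0]}]'
python3 - <<'E'
from h import *
plan(s2w((26.5,86,33)),T(20));info()
E
```

```text
time_s: 2.7
ee_pos: [469.1, 75.2, 110.3]
ee_rot: [-1.0, 75.5, -9.6]
force: [-0.9, 0.3, 0.4]
gripper_width: 36.7
t 2.7 d cm [ 2.08 -0.25 -1.81] rot [ 0.0032 -0.0094 -0.0022] deg 0.6 q [ 11.2  10.6 121.9  -9.1  34.2 -63.4]
t 2.7 slope [19.7 85.3 59.8] x.N -0.937 ang y from BY about N 0.3 F [-0.9  0.3  0.4] T.N -0.008 F.slope [-0.5  0.2  0.8] w 36.7 q [ 11.  11. 122.  -9.  34. -63.]
```

```bash
python3 -m creep '[{"translation":[0.7,-0.08,-0.6],"delta_rot":[0,-0.009,0]},{"translation":[0.7,-0.08,-0.6],"delta_rot":[0,0,0]},{"translation":[0.68,-0.08,-0.61],"delta_rot":[0,0,0]},{"translation":[0,0,0],"delta_rot":[0,0,0]}]'
python3 - <<'E'
from h import *
plan(s2w((26.5,86,33)),T(20));info()
for n in("top","side"):
    p,d=optics.grab_frame(n); a,b,c,e=dict(side=(130,260,230,390),top=(110,250,260,420))[n]
    cv2.imwrite(f"pics/{n}2.png",cv2.resize(p[a:b,c:e,::-1],None,fx=4.5,fy=4.5,interpolation=cv2.INTER_CUBIC)[:600,:800])
E
```

```text
time_s: 3.03
ee_pos: [492.4, 72.4, 92.8]
ee_rot: [-0.5, 74.9, -9.1]
force: [-1.2, 1.3, 0.7]
gripper_width: 36.1
t 3.03 d cm [-0.25  0.03 -0.06] rot [ 0.0025  0.0015 -0.0019] deg 0.2 q [ 10.2  13.7 121.1  -9.6  31.2 -63.6]
t 3.03 slope [28.9 86.  32.1] x.N -0.94 ang y from BY about N 0.2 F [-1.2  1.3  0.7] T.N 0.062 F.slope [-0.7  1.1  1.4] w 36.1 q [ 10.  14. 121. -10.  31. -64.]
```

View pics/side2.png

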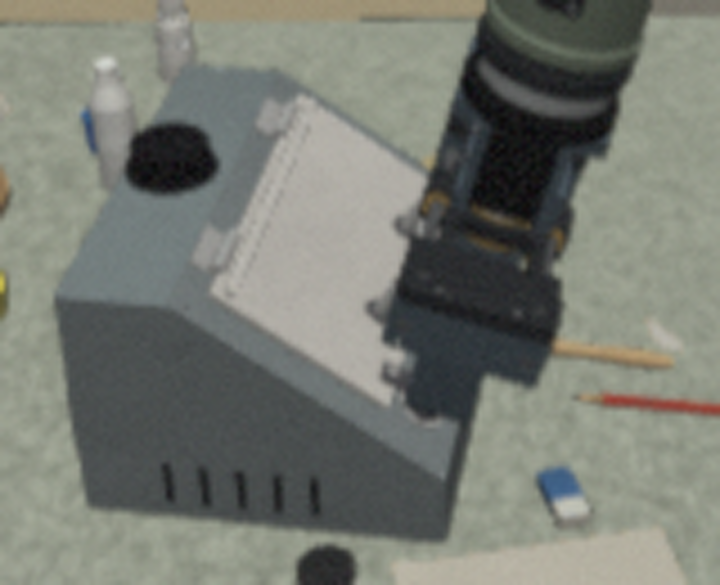

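View pics/top2.png

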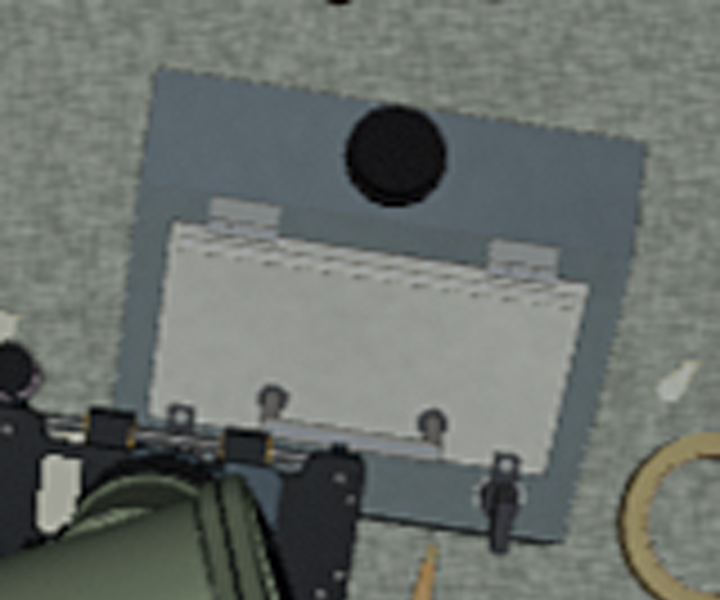

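```bash
python3 -m creep '[{"translation":[-0.2,0.03,-0.05],"delta_rot":[0,0,0]},{"translation":[0,0,0],"delta_rot":[0,0,0]},{"translation":[0,0,0],"delta_rot":[0,0,0]},{"translation":[0,0,0],"delta_rot":[0,0,0]},{"translation":[0,0,0],"delta_rot":[0,0,0]}]' -1 25
python3 - <<'E'
from h import *
plan(s2w((26.5,86,33)),T(20));info()
E
```

```text
time_s: 3.55
ee_pos: [490.3, 73.1, 94.1]
ee_rot: [-0.1, 74.8, -8.7]
force: [-1.7, 2.7, 0.4]
gripper_width: 10.3
t 3.55 d cm [-0.03 -0.04 -0.18] rot [ 0.0009  0.004  -0.0012] deg 0.2 q [ 10.3  13.4 121.4  -9.5  31.1 -63.5]
t 3.55 slope [27.8 86.4 34.3] x.N -0.941 ang y from BY about N 0.1 F [-1.7  2.7  0.4] T.N -0.465 F.slope [-1.5  2.4  1.5] w 10.3 q [ 10.  13. 121. -10.  31. -63.]
```

```bash
python3 -m creep '[{"translation":[0,0,0],"delta_rot":[-0.0283,0.0043,0.041]},{"translation":[0,0,0],"delta_rot":[-0.0283,0.0043,0.041]},{"translation":[0,0,0],"delta_rot":[0,0,0]}]'
python3 -c "from h import *;info()"
python3 -m creep '[{"translation":[0,0,0],"delta_rot":[-0.0283,0.0043,0.041]},{"translation":[0,0,0],"delta_rot":[-0.0170,0.0026,0.0246]},{"translation":[0,0,0],"delta_rot":[0,0,0]}]'
python3 -c "from h import *;info()"
```

```text
time_s: 3.8
ee_pos: [490.3, 73.4, 94.1]
ee_rot: [-12.7, 74.5, -16.1]
force: [-1.5, 3.6, 2.3]
gripper_width: 9.9
t 3.8 slope [27.8 86.7 34.3] x.N -0.941 ang y from BY about N 5.9 F [-1.5  3.6  2.3] T.N -0.116 F.slope [-0.4  3.3  3. ] w 9.9 q [ 12.  14. 121. -13.  32. -64.]
time_s: 4.05
ee_pos: [490.3, 73.5, 94.0]
ee_rot: [-22.1, 74.1, -21.4]
force: [-2.0, 5.1, 3.0]
gripper_width: 9.9
t 4.05 slope [27.7 86.8 34.3] x.N -0.941 ang y from BY about N 10.4 F [-2.   5.1  3. ] T.N -0.243 F.slope [-0.5  4.8  4. ] w 9.9 q [ 13.  14. 121. -16.  33. -65.]
```

Near the possible false stop (11.5°); continue gently.

```bash
python3 -m creep '[{"translation":[0,0,0],"delta_rot":[-0.0170,0.0026,0.0246]},{"translation":[0,0,0],"delta_rot":[0,0,0]}]'
python3 -c "from h import *;info()"
python3 -m creep '[{"translation":[0,0,0],"delta_rot":[-0.0170,0.0026,0.0246]},{"translation":[0,0,0],"delta_rot":[0,0,0]}]'
python3 -c "from h import *;info()"
```

```text
time_s: 4.22
ee_pos: [490.3, 73.6, 94.0]
ee_rot: [-25.4, 73.9, -23.2]
force: [-2.4, 6.2, 2.2]
gripper_width: 9.7
t 4.22 slope [27.7 86.9 34.3] x.N -0.941 ang y from BY about N 12.1 F [-2.4  6.2  2.2] T.N -0.373 F.slope [-1.5  5.8  3.8] w 9.7 q [ 13.  14. 121. -18.  33. -65.]
time_s: 4.38
ee_pos: [490.3, 73.7, 94.0]
ee_rot: [-28.7, 73.6, -25.0]
force: [-1.9, 5.7, 3.6]
gripper_width: 9.9
t 4.38 slope [27.7 87.  34.3] x.N -0.941 ang y from BY about N 13.8 F [-1.9  5.7  3.6] T.N -0.586 F.slope [-0.1  5.4  4.5] w 9.9 q [ 14.  14. 121. -19.  34. -65.]
```

```bash
python3 -m creep '[{"translation":[0,0,0],"delta_rot":[-0.0170,0.0026,0.0246]},{"translation":[0,0,0],"delta_rot":[0,0,0]}]'
python3 -c "
from h import *
info();print(readout.state()['torque'],readout.state()['force'])"

```

```text
time_s: 4.55
ee_pos: [490.3, 73.7, 94.0]
ee_rot: [-31.8, 73.3, -26.7]
force: [-2.1, 4.6, 3.6]
gripper_width: 9.9
t 4.55 slope [27.7 87.1 34.3] x.N -0.941 ang y from BY about N 15.4 F [-2.1  4.6  3.6] T.N -0.863 F.slope [-0.3  4.2  4.5] w 9.9 q [ 14.  14. 121. -20.  34. -66.]
[ 1.40160394  0.49651881 -0.13621268] [-2.13418917  4.602639    3.56248322]
```

```bash
python3 -m creep '[{"translation":[0,0,0],"delta_rot":[0.0567,-0.0087,-0.0819]},{"translation":[0,0,0],"delta_rot":[0.0567,-0.0087,-0.0819]},{"translation":[0,0,0],"delta_rot":[0.0567,-0.0087,-0.0819]},{"translation":[0,0,0],"delta_rot":[0,0,0]}]'
python3 -c "from h import *;info()"
python3 -m creep '[{"translation":[0,0,0],"delta_rot":[0.0567,-0.0087,-0.0819]},{"translation":[0,0,0],"delta_rot":[0.0567,-0.0087,-0.0819]},{"translation":[0,0,0],"delta_rot":[0,0,0]}]'
python3 -c "from h import *;info()"
```

```text
time_s: 4.88
ee_pos: [490.2, 72.8, 94.1]
ee_rot: [4.5, 74.7, -6.0]
force: [-1.2, 7.9, 1.6]
gripper_width: 9.9
t 4.88 slope [27.8 86.2 34.3] x.N -0.941 ang y from BY about N -2.0 F [-1.2  7.9  1.6] T.N -0.586 F.slope [-1.   7.6  2.7] w 9.9 q [ 10.  13. 122.  -8.  31. -63.]
time_s: 5.13
ee_pos: [490.1, 72.4, 94.0]
ee_rot: [28.1, 73.7, 7.4]
force: [-0.4, 7.5, 1.8]
gripper_width: 10.0
t 5.13 slope [27.7 85.7 34.3] x.N -0.941 ang y from BY about N -13.3 F [-0.4  7.5  1.8] T.N -0.404 F.slope [-0.3  7.3  2.4] w 10.0 q [  7.  13. 123.   0.  28. -63.]
```

```bash
python3 -m creep '[{"translation":[0,0,0],"delta_rot":[0.0567,-0.0087,-0.0819]},{"translation":[0,0,0],"delta_rot":[0.0567,-0.0087,-0.0819]},{"translation":[0,0,0],"delta_rot":[0.0567,-0.0087,-0.0819]},{"translation":[0,0,0],"delta_rot":[0.0567,-0.0087,-0.0819]},{"translation":[0,0,0],"delta_rot":[0.0567,-0.0087,-0.0819]}]'
python3 -c "from h import *;info()"
python3 -m creep '[{"translation":[0,0,0],"delta_rot":[0.0567,-0.0087,-0.0819]},{"translation":[0,0,0],"delta_rot":[0.0567,-0.0087,-0.0819]},{"translation":[0,0,0],"delta_rot":[0.0567,-0.0087,-0.0819]},{"translation":[0,0,0],"delta_rot":[0,0,0]}]'
python3 -c "from h import *;info()"
```

```text
time_s: 5.55
ee_pos: [489.4, 71.5, 93.7]
ee_rot: [71.7, 66.3, 25.3]
force: [-4.3, -3.3, 4.6]
gripper_width: 9.7
t 5.55 slope [27.1 84.7 34.3] x.N -0.941 ang y from BY about N -41.7 F [-4.3 -3.3  4.6] T.N 0.382 F.slope [-0.4 -3.9  5.9] w 9.7 q [  1.  12. 128.  27.  21. -67.]
time_s: 5.88
ee_pos: [488.9, 71.1, 93.3]
ee_rot: [89.8, 60.6, 27.3]
force: [-5.9, -6.7, 5.9]
gripper_width: 9.8
t 5.88 slope [26.5 84.3 34.3] x.N -0.942 ang y from BY about N -59.1 F [-5.9 -6.7  5.9] T.N 0.309 F.slope [-0.5 -7.5  7.6] w 9.8 q [ -2.  11. 131.  52.  18. -77.]
```

```bash
python3 -m creep '[{"translation":[0,0,0],"delta_rot":[0.0567,-0.0087,-0.0819]},{"translation":[0,0,0],"delta_rot":[0.0567,-0.0087,-0.0819]},{"translation":[0,0,0],"delta_rot":[0.0567,-0.0087,-0.0819]},{"translation":[0,0,0],"delta_rot":[0,0,0]}]'
python3 -c "from h import *;info()"
python3 -m creep '[{"translation":[0,0,0],"delta_rot":[0.0567,-0.0087,-0.0819]},{"translation":[0,0,0],"delta_rot":[0.0567,-0.0087,-0.0819]},{"translation":[0,0,0],"delta_rot":[0,0,0]}]'
python3 -c "from h import *;info()"
```

```text
time_s: 6.22
ee_pos: [488.3, 71.0, 92.9]
ee_rot: [104.1, 55.2, 25.9]
force: [-9.4, -7.7, 8.7]
gripper_width: 9.7
t 6.22 slope [25.8 84.1 34.3] x.N -0.942 ang y from BY about N -75.3 F [-9.4 -7.7  8.7] T.N 0.321 F.slope [-1.6 -9.1 11.8] w 9.7 q [ -4.  11. 136.  83.  16. -94.]
time_s: 6.47
ee_pos: [488.0, 71.0, 92.6]
ee_rot: [112.2, 52.0, 24.1]
force: [-11.8, -10.5, 11.5]
gripper_width: 10.0
t 6.47 slope [25.3 84.  34.3] x.N -0.942 ang y from BY about N -85.6 F [-11.8 -10.5  11.5] T.N 0.271 F.slope [ -1.6 -12.2  15.2] w 10.0 q [  -4.   12.  138.  105.   17. -106.]
```

```bash
python3 -m creep '[{"translation":[0,0.1,-0.1],"delta_rot":[0.0283,-0.0043,-0.041]},{"translation":[0,0,0],"delta_rot":[0,0,0]}]'
python3 -c "from h import *;info()"
python3 -m creep '[{"translation":[0,0,0],"delta_rot":[0.0283,-0.0043,-0.041]},{"translation":[0,0,0],"delta_rot":[0,0,0]}]'
python3 -c "from h import *;info()"
```

```text
time_s: 6.63
ee_pos: [488.0, 71.4, 92.2]
ee_rot: [114.2, 51.1, 23.4]
force: [-15.2, -14.6, 18.7]
gripper_width: 9.7
t 6.63 slope [25.1 84.4 34. ] x.N -0.943 ang y from BY about N -88.3 F [-15.2 -14.6  18.7] T.N 0.166 F.slope [  0.2 -16.8  22.6] w 9.7 q [  -4.   12.  139.  111.   18. -109.]
time_s: 6.8
ee_pos: [487.9, 71.4, 92.1]
ee_rot: [116.4, 50.3, 22.7]
force: [-15.3, -15.5, 19.3]
gripper_width: 9.6
t 6.8 slope [25.  84.4 33.9] x.N -0.943 ang y from BY about N -91.2 F [-15.3 -15.5  19.3] T.N 0.143 F.slope [  0.6 -17.6  23.1] w 9.6 q [  -4.   12.  140.  116.   19. -112.]
```

```bash
python3 -m creep '[{"translation":[0,-0.1,0.1],"delta_rot":[0.0227,-0.0035,-0.0328]},{"translation":[0,0,0],"delta_rot":[0,0,0]}]'
python3 -c "from h import *;info()"
python3 -m creep '[{"translation":[0,0,0],"delta_rot":[0,0,0]},{"translation":[0,0,0],"delta_rot":[0,0,0]},{"translation":[0,0,0],"delta_rot":[0,0,0]}]' -0.4 25
python3 -c "
from h import *
info();p,R,s=pose();b=-R.as_matrix()[:,0];print('back dir',b, (b*5).round(2))"
```

```text
time_s: 6.97
ee_pos: [487.9, 71.4, 92.2]
ee_rot: [118.1, 49.7, 22.4]
force: [-8.0, -8.8, 8.2]
gripper_width: 10.2
t 6.97 slope [25.1 84.4 34. ] x.N -0.942 ang y from BY about N -93.1 F [-8.  -8.8  8.2] T.N 0.938 F.slope [-0.7 -9.9 10.5] w 10.2 q [  -4.   12.  140.  119.   19. -113.]
time_s: 7.22
ee_pos: [490.2, 73.5, 93.9]
ee_rot: [118.4, 49.3, 22.8]
force: [-0.6, -0.9, -0.6]
gripper_width: 26.2
t 7.22 slope [27.6 86.9 34.2] x.N -0.94 ang y from BY about N -93.3 F [-0.6 -0.9 -0.6] T.N 0.203 F.slope [-0.7 -1.  -0.3] w 26.2 q [  -4.   12.  140.  119.   19. -113.]
back dir [-0.60098504 -0.25234382  0.75837957] [-3.   -1.26  3.79]
```

```bash
python3 -m creep '[{"translation":[-1.2,-0.5,1.5],"delta_rot":[0,0,0]},{"translation":[-2.4,-1,3],"delta_rot":[0,0,0]},{"translation":[-2.4,-1,3],"delta_rot":[0,0,0]},{"translation":[0,0,0],"delta_rot":[0,0,0]}]'
python3 - <<'E'
from h import *
info();plan(s2w((26.5,-84,80)),T(20))
for n in("top","side"):
    p,d=optics.grab_frame(n); a,b,c,e=dict(side=(130,260,230,390),top=(110,250,260,420))[n]
    cv2.imwrite(f"pics/{n}3.png",cv2.resize(p[a:b,c:e,::-1],None,fx=4.5,fy=4.5,interpolation=cv2.INTER_CUBIC)[:600,:800])
E
```

```text
time_s: 7.55
ee_pos: [455.0, 60.8, 143.3]
ee_rot: [118.7, 48.7, 23.4]
force: [0.9, 0.2, 0.2]
gripper_width: 27.2
t 7.55 slope [29.  69.  93.5] x.N -0.936 ang y from BY about N -93.3 F [0.9 0.2 0.2] T.N 0.189 F.slope [ 0.8  0.4 -0.3] w 27.2 q [ -8.   3. 140.  89.  20. -84.]
t 7.55 d cm [ -1.75 -15.21  -1.25] rot [-0.9349  0.1412  1.3255] deg 93.3 q [ -7.7   2.7 139.9  88.8  19.9 -84.3]
```

View pics/side3.png

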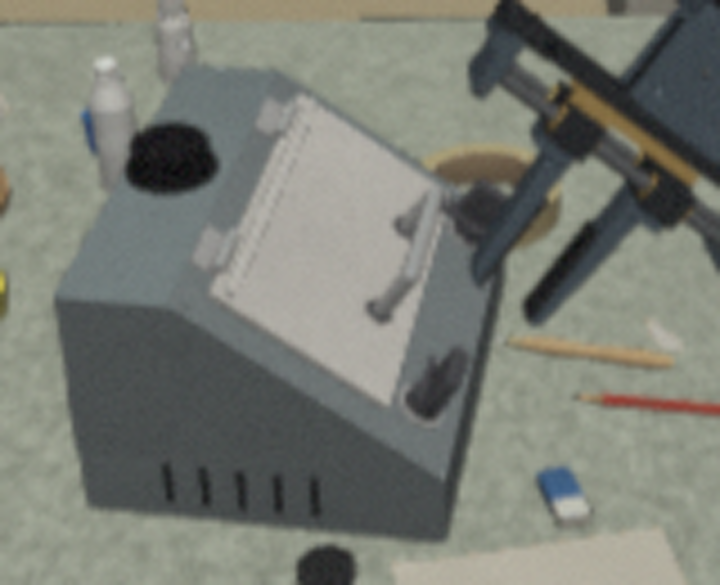

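View pics/top3.png

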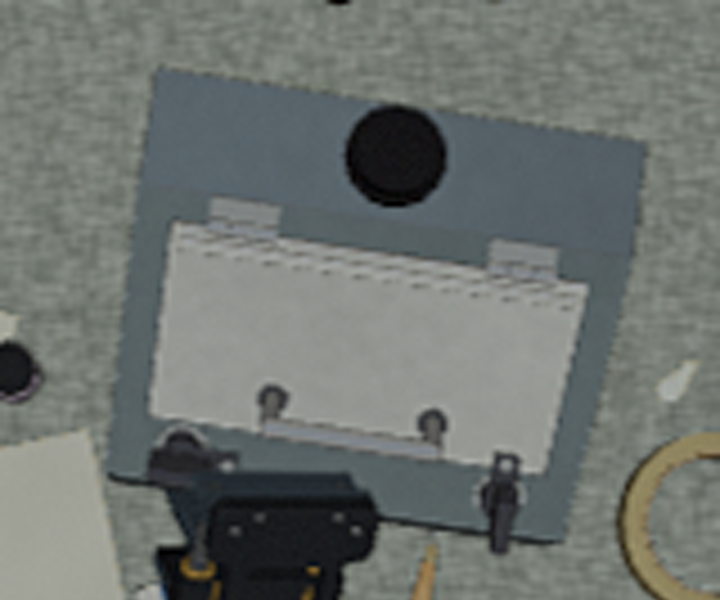

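```bash
python3 -m creep '[{"translation":[-0.15,-1.5,0],"delta_rot":[-0.0668,0.0101,0.0947]},{"translation":[-0.15,-1.5,0],"delta_rot":[-0.0668,0.0101,0.0947]},{"translation":[-0.15,-1.5,0],"delta_rot":[-0.0668,0.0101,0.0947]},{"translation":[-0.15,-1.5,0],"delta_rot":[-0.0668,0.0101,0.0947]},{"translation":[-0.15,-1.5,0],"delta_rot":[-0.0668,0.0101,0.0947]}]' -0.2
python3 -m creep '[{"translation":[-0.15,-1.5,0],"delta_rot":[-0.0668,0.0101,0.0947]},{"translation":[-0.15,-1.5,0],"delta_rot":[-0.0668,0.0101,0.0947]},{"translation":[-0.15,-1.5,0],"delta_rot":[-0.0668,0.0101,0.0947]},{"translation":[-0.15,-1.5,0],"delta_rot":[-0.0668,0.0101,0.0947]},{"translation":[-0.15,-1.5,0],"delta_rot":[-0.0668,0.0101,0.0947]}]'
python3 -m creep '[{"translation":[-0.1,-0.1,-0.3],"delta_rot":[-0.0668,0.0101,0.0947]},{"translation":[-0.1,-0.1,-0.3],"delta_rot":[-0.0668,0.0101,0.0947]},{"translation":[0,0,-0.3],"delta_rot":[-0.0668,0.0101,0.0947]},{"translation":[0,0,0],"delta_rot":[-0.0668,0.0101,0.0947]},{"translation":[0,0,0],"delta_rot":[0,0,0]}]'
python3 - <<'E'
from h import *
info();plan(s2w((26.5,-84,60)),T(20))
E
```

```text
time_s: 8.07
ee_pos: [449.2, -10.5, 140.6]
ee_rot: [93.1, 59.5, 28.8]
force: [0.5, 1.2, 1.0]
gripper_width: 36.5
time_s: 8.48
ee_pos: [442.0, -85.1, 140.5]
ee_rot: [54.8, 70.6, 21.1]
force: [0.5, 0.4, -0.7]
gripper_width: 36.2
time_s: 8.9
ee_pos: [439.7, -85.2, 131.1]
ee_rot: [3.3, 75.2, -6.6]
force: [0.6, 1.4, 0.2]
gripper_width: 36.3
t 8.9 slope [ 27.7 -77.7  79.6] x.N -0.938 ang y from BY about N -1.4 F [0.6 1.4 0.2] T.N -0.008 F.slope [ 0.4  1.5 -0. ] w 36.3 q [-14.   6. 124.   3.  35. -96.]
t 8.9 d cm [ 0.92 -0.78 -1.68] rot [-0.0151 -0.0013  0.0194] deg 1.4 q [-13.7   6.  123.9   3.1  35.5 -96.1]
```

```bash
python3 -m creep '[{"translation":[0.9,-0.85,-1.65],"delta_rot":[-0.0151,0,0.0194]},{"translation":[0.5,-0.07,-0.7],"delta_rot":[0,0,0]},{"translation":[0.5,-0.07,-0.7],"delta_rot":[0,0,0]},{"translation":[0.5,-0.07,-0.8],"delta_rot":[0,0,0]},{"translation":[0,0,0],"delta_rot":[0,0,0]}]'
python3 - <<'E'
from h import *
info();plan(s2w((26.5,-84.5,33)),T(20))
E
```

```text
time_s: 9.32
ee_pos: [463.5, -97.6, 92.3]
ee_rot: [0.1, 75.1, -9.0]
force: [0.4, 1.2, -0.1]
gripper_width: 36.7
t 9.32 slope [ 26.2 -86.4  33.3] x.N -0.939 ang y from BY about N -0.3 F [ 0.4  1.2 -0.1] T.N 0.032 F.slope [ 0.1  1.2 -0.2] w 36.7 q [-14.  12. 124.   3.  29. -97.]
t 9.32 d cm [ 0.07  0.18 -0.  ] rot [-0.0005 -0.001   0.0065] deg 0.4 q [-14.2  11.6 124.3   2.7  29.2 -97.3]
```

```bash
python3 -m creep '[{"translation":[0.03,0.17,0],"delta_rot":[0,0,0]},{"translation":[0,0,0],"delta_rot":[0,0,0]},{"translation":[0,0,0],"delta_rot":[0,0,0]},{"translation":[0,0,0],"delta_rot":[0,0,0]},{"translation":[0,0,0],"delta_rot":[0,0,0]}]' -1 25
python3 -c "from h import *;info()"
python3 -m creep '[{"translation":[0,0,0],"delta_rot":[0.0283,-0.0043,-0.041]},{"translation":[0,0,0],"delta_rot":[0.0283,-0.0043,-0.041]},{"translation":[0,0,0],"delta_rot":[0,0,0]}]'
python3 -c "from h import *;info()"
python3 -m creep '[{"translation":[0,0,0],"delta_rot":[0.0283,-0.0043,-0.041]},{"translation":[0,0,0],"delta_rot":[0.0170,-0.0026,-0.0246]},{"translation":[0,0,0],"delta_rot":[0,0,0]}]'
python3 -c "from h import *;info()"
```

```text
time_s: 9.73
ee_pos: [464.0, -95.0, 94.6]
ee_rot: [0.4, 74.8, -8.8]
force: [2.7, 6.9, 0.1]
gripper_width: 9.6
t 9.73 slope [ 27.7 -83.7  35.1] x.N -0.941 ang y from BY about N -0.4 F [2.7 6.9 0.1] T.N -0.645 F.slope [ 1.4  7.2 -0.8] w 9.6 q [-14.  11. 124.   3.  29. -97.]
time_s: 9.98
ee_pos: [464.0, -95.3, 94.6]
ee_rot: [13.0, 74.6, -1.4]
force: [1.8, 7.9, -0.3]
gripper_width: 9.7
t 9.98 slope [ 27.7 -84.   35.1] x.N -0.941 ang y from BY about N -6.2 F [ 1.8  7.9 -0.3] T.N -0.62 F.slope [ 0.3  8.1 -0.6] w 9.7 q [-16.  11. 124.   8.  30. -97.]
time_s: 10.23
ee_pos: [463.9, -95.5, 94.6]
ee_rot: [22.5, 74.2, 4.1]
force: [2.0, 6.6, 2.4]
gripper_width: 9.6
t 10.23 slope [ 27.6 -84.2  35.1] x.N -0.94 ang y from BY about N -10.7 F [2.  6.6 2.4] T.N -0.503 F.slope [2.2 6.9 1.4] w 9.6 q [-17.  11. 124.  11.  30. -97.]
```

```bash
python3 -m creep '[{"translation":[0,0,0],"delta_rot":[0.0170,-0.0026,-0.0246]},{"translation":[0,0,0],"delta_rot":[0,0,0]}]'
python3 -c "from h import *;info()"
python3 -m creep '[{"translation":[0,0,0],"delta_rot":[0.0170,-0.0026,-0.0246]},{"translation":[0,0,0],"delta_rot":[0,0,0]}]'
python3 -c "from h import *;info()"
python3 -m creep '[{"translation":[0,0,0],"delta_rot":[0.0170,-0.0026,-0.0246]},{"translation":[0,0,0],"delta_rot":[0,0,0]}]'
python3 -c "from h import *;info()"
```

```text
time_s: 10.4
ee_pos: [463.9, -95.5, 94.5]
ee_rot: [25.9, 74.0, 6.0]
force: [0.7, 7.0, 2.5]
gripper_width: 9.9
t 10.4 slope [ 27.6 -84.2  35.1] x.N -0.94 ang y from BY about N -12.4 F [0.7 7.  2.5] T.N -0.438 F.slope [1.1 7.  2.2] w 9.9 q [-17.  11. 124.  13.  30. -98.]
time_s: 10.57
ee_pos: [463.8, -95.6, 94.5]
ee_rot: [29.2, 73.7, 7.8]
force: [1.5, 6.7, 4.0]
gripper_width: 10.0
t 10.57 slope [ 27.6 -84.3  35. ] x.N -0.94 ang y from BY about N -14.1 F [1.5 6.7 4. ] T.N -0.224 F.slope [2.7 6.8 3. ] w 10.0 q [-18.  11. 124.  14.  30. -98.]
time_s: 10.73
ee_pos: [463.8, -95.7, 94.5]
ee_rot: [32.4, 73.5, 9.6]
force: [1.8, 7.2, 3.8]
gripper_width: 9.8
t 10.73 slope [ 27.5 -84.4  35.1] x.N -0.94 ang y from BY about N -15.7 F [1.8 7.2 3.8] T.N 0.056 F.slope [2.8 7.4 2.7] w 9.8 q [-18.  11. 125.  15.  30. -98.]
```

```bash
python3 -m creep '[{"translation":[0,0,0],"delta_rot":[-0.0567,0.0087,0.0819]},{"translation":[0,0,0],"delta_rot":[-0.0567,0.0087,0.0819]},{"translation":[0,0,0],"delta_rot":[-0.0567,0.0087,0.0819]},{"translation":[0,0,0],"delta_rot":[0,0,0]}]'
python3 -c "from h import *;info()"
python3 -m creep '[{"translation":[0,0,0],"delta_rot":[-0.0567,0.0087,0.0819]},{"translation":[0,0,0],"delta_rot":[-0.0567,0.0087,0.0819]},{"translation":[0,0,0],"delta_rot":[-0.0567,0.0087,0.0819]},{"translation":[0,0,0],"delta_rot":[0,0,0]}]'
python3 -c "from h import *;info()"
cat > q.py <<'E'
from ik import *
q0=readout.state()["qpos"]
for tilt in(-30,-20,-10,0,10,20):
  q=q0
  for rot in(20,45,60,75,95):
   for fl in(0,180):
    Rt=Ro.from_rotvec(N*np.radians(rot))*Ro.from_rotvec(BY*np.radians(tilt))*Ro.from_rotvec(N*np.radians(fl))*tgt(-N,BY)
    x,c=ik(s2w((26.5,-84,33)),Rt,q);print(tilt,rot,fl,x.round(0),"OK" if c<1 else round(c,1))
    if fl==0: q=x
E
python3 q.py
```

```text
time_s: 11.07
ee_pos: [464.1, -94.8, 94.6]
ee_rot: [-4.3, 74.8, -11.5]
force: [-0.5, 5.3, 5.9]
gripper_width: 9.8
t 11.07 slope [ 27.7 -83.5  35. ] x.N -0.941 ang y from BY about N 1.7 F [-0.5  5.3  5.9] T.N -0.306 F.slope [2.3 5.1 5.6] w 9.8 q [-13.  11. 124.   1.  29. -97.]
time_s: 11.4
ee_pos: [464.0, -94.2, 94.4]
ee_rot: [-38.8, 72.6, -30.6]
force: [-2.1, 9.7, 5.4]
gripper_width: 10.1
t 11.4 slope [ 27.5 -82.9  35. ] x.N -0.941 ang y from BY about N 18.9 F [-2.1  9.7  5.4] T.N -0.527 F.slope [0.2 9.2 6.5] w 10.1 q [ -8.  11. 125. -14.  28. -95.]
-30 20 0 [-37.  20. 150. 127.  49.  91.] 203.7
-30 20 180 [-37.  20. 150. 127.  49. -89.] 203.7
-30 45 0 [-43.  25. 150. 118.  57.  68.] 1.3
-30 45 180 [ -43.   25.  150.  118.   57. -112.] 1.3
-30 60 0 [-44.  23. 145. 104.  51.  68.] OK
-30 60 180 [ -44.   23.  145.  104.   51. -112.] OK
-30 75 0 [-43.  20. 139.  88.  48.  72.] OK
-30 75 180 [ -43.   20.  139.   88.   48. -108.] OK
-30 95 0 [-40.  18. 132.  69.  45.  76.] OK
-30 95 180 [ -40.   18.  132.   69.   45. -104.] OK
-20 20 0 [-28.  16. 150. 142.  38.  89.] 29.3
-20 20 180 [-28.
[... 1521 characters left out ...]
 [ -6.   9. 136. -62.  11. -86.] OK
10 60 180 [ -6.   9. 136. -62.  11.  94.] OK
10 75 0 [ -5.  10. 137. -77.  12. -85.] 1.1
10 75 180 [ -5.  10. 137. -77.  12.  95.] 1.1
10 95 0 [ -5.  10. 140. 247.  13. -68.] OK
10 95 180 [ -5.  10. 140. 247.  13. 112.] OK
20 20 0 [ -8.  11. 125. -15.  28. -96.] OK
20 20 180 [ -8.  11. 125. -15.  28.  84.] OK
20 45 0 [ -2.  12. 128. -39.  26. -91.] OK
20 45 180 [ -2.  12. 128. -39.  26.  89.] OK
20 60 0 [  1.  12. 131. -55.  26. -86.] OK
20 60 180 [  1.  12. 131. -55.  26.  94.] OK
20 75 0 [  4.  12. 134. -73.  26. -81.] OK
20 75 180 [  4.  12. 134. -73.  26.  99.] OK
20 95 0 [  5.  13. 141. 257.  28. -69.] 2.5
20 95 180 [  5.  13. 141. 257.  28. 111.] 2.5
```

```bash
python3 -m creep '[{"translation":[0,0,0],"delta_rot":[-0.0567,0.0087,0.0819]},{"translation":[0,0,0],"delta_rot":[-0.0567,0.0087,0.0819]},{"translation":[0,0,0],"delta_rot":[-0.0567,0.0087,0.0819]},{"translation":[0,0,0],"delta_rot":[-0.0567,0.0087,0.0819]},{"translation":[0,0,0],"delta_rot":[0,0,0]}]'
python3 -c "from h import *;info()"
python3 -m creep '[{"translation":[0,0,0],"delta_rot":[-0.0567,0.0087,0.0819]},{"translation":[0,0,0],"delta_rot":[-0.0567,0.0087,0.0819]},{"translation":[0,0,0],"delta_rot":[-0.0567,0.0087,0.0819]},{"translation":[0,0,0],"delta_rot":[-0.0567,0.0087,0.0819]},{"translation":[0,0,0],"delta_rot":[0,0,0]}]'
python3 -c "from h import *;info()"
```

```text
time_s: 11.82
ee_pos: [463.7, -93.3, 94.1]
ee_rot: [-71.6, 66.1, -42.5]
force: [-6.0, 14.3, 8.4]
gripper_width: 10.0
t 11.82 slope [ 27.  -82.1  35. ] x.N -0.942 ang y from BY about N 41.8 F [-6.  14.3  8.4] T.N -0.802 F.slope [-1.8 13.3 11.6] w 10.0 q [ -3.  11. 128. -36.  26. -91.]
time_s: 12.23
ee_pos: [463.2, -92.6, 93.6]
ee_rot: [-94.7, 58.5, -44.1]
force: [-10.5, 17.5, 12.9]
gripper_width: 10.0
t 12.23 slope [ 26.1 -81.5  35. ] x.N -0.943 ang y from BY about N 64.8 F [-10.5  17.5  12.9] T.N -0.663 F.slope [-3.2 15.7 18. ] w 10.0 q [  2.  12. 132. -61.  26. -85.]
```

```bash
python3 -m creep '[{"translation":[0,0,0],"delta_rot":[-0.0567,0.0087,0.0819]},{"translation":[0,0,0],"delta_rot":[0,0,0]}]'
python3 -m creep '[{"translation":[0,0,0],"delta_rot":[0,0,0]},{"translation":[0,0,0],"delta_rot":[0,0,0]},{"translation":[0,0,0],"delta_rot":[0,0,0]}]' -0.4 25
python3 -c "
from h import *
info();p,R,s=pose();b=-R.as_matrix()[:,0];print('back dir',b, (b*5).round(2));plan(s2w((26,-84.5,34)),T(20,70))"
```

```text
time_s: 12.4
ee_pos: [463.0, -92.5, 93.5]
ee_rot: [-99.6, 56.7, -43.5]
force: [-11.0, 17.9, 14.0]
gripper_width: 9.8
time_s: 12.65
ee_pos: [463.8, -96.2, 94.2]
ee_rot: [-100.0, 56.5, -44.4]
force: [0.3, 0.0, 1.2]
gripper_width: 25.7
t 12.65 slope [ 27.4 -85.   34.7] x.N -0.94 ang y from BY about N 70.2 F [0.3 0.  1.2] T.N -0.092 F.slope [0.9 0.1 0.8] w 25.7 q [  3.  12. 133. -68.  26. -83.]
back dir [-0.39431624  0.38627883  0.83384853] [-1.97  1.93  4.17]
t 12.65 d cm [-0.07  0.06 -0.14] rot [ 0.0034  0.0043 -0.0033] deg 0.4 q [  2.8  11.8 133.5 -67.7  26.  -82.6]
```

```bash
python3 -m creep '[{"translation":[-0.8,0.77,1.67],"delta_rot":[0,0,0]},{"translation":[-0.8,0.77,1.67],"delta_rot":[0,0,0]},{"translation":[-0.8,0.77,1.67],"delta_rot":[0,0,0]},{"translation":[0,0,0],"delta_rot":[0.0686,-0.0105,-0.0991]},{"translation":[0,0,0],"delta_rot":[0.0686,-0.0105,-0.0991]}]'
python3 -m creep '[{"translation":[0,0,0],"delta_rot":[0.0686,-0.0105,-0.0991]},{"translation":[0,0,0],"delta_rot":[0.0686,-0.0105,-0.0991]},{"translation":[0,0,0],"delta_rot":[0.0686,-0.0105,-0.0991]},{"translation":[0,0,0],"delta_rot":[0.0686,-0.0105,-0.0991]},{"translation":[0,0,0],"delta_rot":[0.0686,-0.0105,-0.0991]}]'
python3 -m creep '[{"translation":[0,0,0],"delta_rot":[0.0686,-0.0105,-0.0991]},{"translation":[0,0,0],"delta_rot":[0.0686,-0.0105,-0.0991]},{"translation":[0,0,0],"delta_rot":[0.0686,-0.0105,-0.0991]},{"translation":[0,0,0],"delta_rot":[0.0686,-0.0105,-0.0991]},{"translation":[0,0,0],"delta_rot":[0.0686,-0.0105,-0.0991]}]'
python3 -m creep '[{"translation":[0,0,0],"delta_rot":[0.0686,-0.0105,-0.0991]},{"translation":[0,0,0],"delta_rot":[0.0686,-0.0105,-0.0991]},{"translation":[0,0,0],"delta_rot":[0.0686,-0.0105,-0.0991]},{"translation":[0,0,0],"delta_rot":[0.0686,-0.0105,-0.0991]},{"translation":[0,0,0],"delta_rot":[0.0686,-0.0105,-0.0991]}]'
python3 -m creep '[{"translation":[0,0,0],"delta_rot":[0.0686,-0.0105,-0.0991]},{"translation":[0,0,0],"delta_rot":[0.0686,-0.0105,-0.0991]},{"translation":[0,0,0],"delta_rot":[0.0686,-0.0105,-0.0991]},{"translation":[0,0,0],"delta_rot":[0.0686,-0.0105,-0.0991]},{"translation":[0,0,0],"delta_rot":[0.0686,-0.0105,-0.0991]}]'
python3 - <<'E'
from h import *
info();plan(s2w((26,-84.5,34)),T(20,-110))
for n in("top","side"):
    p,d=optics.grab_frame(n); a,b,c,e=dict(side=(130,260,230,390),top=(110,250,260,420))[n]
    cv2.imwrite(f"pics/{n}4.png",cv2.resize(p[a:b,c:e,::-1],None,fx=4.5,fy=4.5,interpolation=cv2.INTER_CUBIC)[:600,:800])
E
```

```text
time_s: 13.07
ee_pos: [439.7, -72.4, 145.0]
ee_rot: [-87.1, 61.3, -44.9]
force: [-0.8, -0.2, -0.4]
gripper_width: 27.5
time_s: 13.48
ee_pos: [440.1, -73.4, 144.3]
ee_rot: [-43.6, 72.0, -33.2]
force: [-0.2, -0.9, -1.0]
gripper_width: 27.3
time_s: 13.9
ee_pos: [440.0, -73.6, 144.3]
ee_rot: [27.5, 73.9, 6.8]
force: [-0.1, 0.7, 0.3]
gripper_width: 27.2
time_s: 14.32
ee_pos: [439.9, -73.8, 144.2]
ee_rot: [79.0, 64.5, 26.8]
force: [-0.4, -0.2, -0.3]
gripper_width: 27.4
time_s: 14.73
ee_pos: [439.8, -73.9, 144.1]
ee_rot: [110.3, 52.9, 25.2]
force: [0.3, -0.2, -0.5]
gripper_width: 27.4
t 14.73 slope [ 33.8 -66.5  91.2] x.N -0.941 ang y from BY about N -82.6 F [ 0.3 -0.2 -0.5] T.N 0.145 F.slope [-0.  -0.2 -0.6] w 27.4 q [-33.   5. 134.  61.  36. -87.]
t 14.73 d cm [ 2.34 -2.18 -5.14] rot [ 0.2719 -0.046  -0.3902] deg 27.4 q [-32.8   4.8 133.7  60.6  35.9 -86.7]
```

View pics/top4.png

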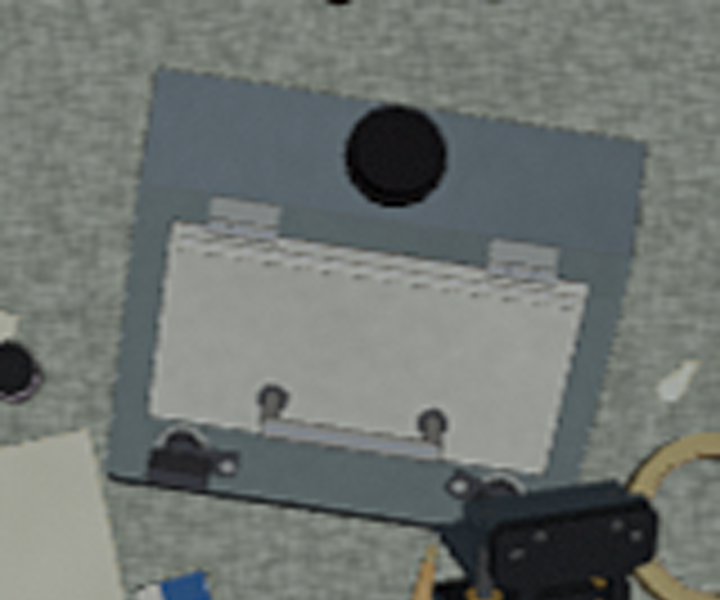

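View pics/side4.png

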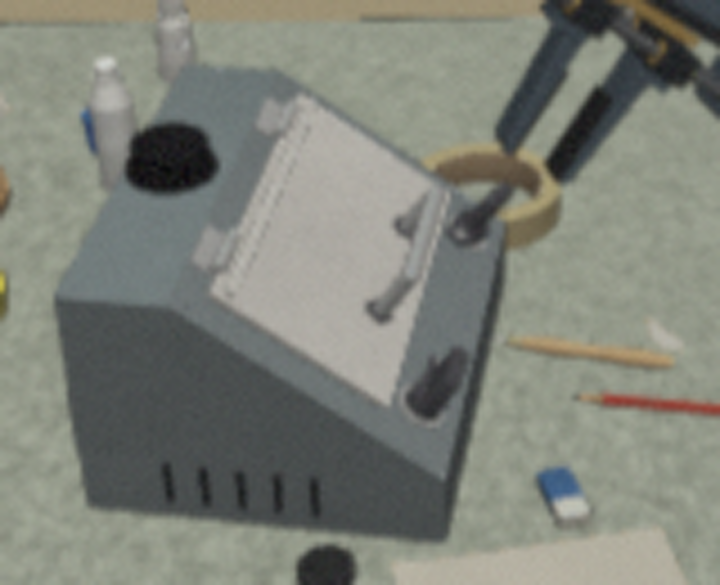

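```bash
python3 - <<'E'
from h import *
R=T(20,-110);b=-R.as_matrix()[:,0];P=s2w((26,-84.5,34));plan(P+b*50,R);print(b)
E
```

```text
t 14.83 d cm [-0.89 -3.35 -1.52] rot [ 0.2727 -0.0486 -0.3943] deg 27.6 q [-32.8   4.8 133.8  60.4  36.  -86.7]
[-0.67611825 -0.22167421  0.70265543]
```

```bash
python3 -m creep '[{"translation":[-0.22,-0.84,-0.38],"delta_rot":[0.0682,-0.0121,-0.0986]},{"translation":[-0.22,-0.84,-0.38],"delta_rot":[0.0682,-0.0121,-0.0986]},{"translation":[-0.22,-0.84,-0.38],"delta_rot":[0.0682,-0.0121,-0.0986]},{"translation":[-0.22,-0.84,-0.38],"delta_rot":[0.0682,-0.0121,-0.0986]},{"translation":[0,0,0],"delta_rot":[0,0,0]}]' -0.1
python3 - <<'E'
from h import *
R=T(20,-110);b=-R.as_matrix()[:,0];P=s2w((26,-84.5,34));plan(P+b*50,R);plan(P,R)
E
```

```text
time_s: 15.25
ee_pos: [429.7, -107.1, 127.5]
ee_rot: [130.7, 44.7, 18.1]
force: [-0.5, -0.3, -0.1]
gripper_width: 40.7
t 15.25 d cm [-0.03  0.03  0.04] rot [ 0.0007 -0.0011  0.0007] deg 0.1 q [-42.4   8.4 141.   84.9  38.4 -93.9]
t 15.25 d cm [ 3.35  1.14 -3.47] rot [ 0.0007 -0.0011  0.0007] deg 0.1 q [-42.4   8.4 141.   84.9  38.4 -93.9]
```

```bash
python3 -m creep '[{"translation":[0.84,0.285,-0.87],"delta_rot":[0,0,0]},{"translation":[0.84,0.285,-0.87],"delta_rot":[0,0,0]},{"translation":[0.84,0.285,-0.87],"delta_rot":[0,0,0]},{"translation":[0.83,0.285,-0.86],"delta_rot":[0,0,0]},{"translation":[0,0,0],"delta_rot":[0,0,0]}]'
python3 - <<'E'
from h import *
info();plan(s2w((26,-84.5,34)),T(20,-110))
E
```

```text
time_s: 15.67
ee_pos: [465.8, -94.4, 93.7]
ee_rot: [130.4, 44.6, 18.3]
force: [-0.0, -0.7, -0.1]
gripper_width: 40.9
t 15.67 slope [ 28.5 -82.8  33.4] x.N -0.939 ang y from BY about N -109.6 F [-0.  -0.7 -0.1] T.N 0.171 F.slope [-0.  -0.7 -0.2] w 40.9 q [ -36.   15.  141.  100.   36. -106.]
t 15.67 d cm [-0.26 -0.13 -0.09] rot [ 0.0037  0.0016 -0.0071] deg 0.5 q [ -36.    15.1  141.2   99.6   35.9 -105.8]
```

Settle on axis, grip, and turn on to the stop.

```bash
python3 -m creep '[{"translation":[-0.2,-0.1,-0.07],"delta_rot":[0,0,0]},{"translation":[0,0,0],"delta_rot":[0,0,0]},{"translation":[0,0,0],"delta_rot":[0,0,0]},{"translation":[0,0,0],"delta_rot":[0,0,0]},{"translation":[0,0,0],"delta_rot":[0,0,0]}]' -1 25
python3 -c "from h import *;info()"
python3 -m creep '[{"translation":[0,0,0],"delta_rot":[-0.0567,0.0087,0.0819]},{"translation":[0,0,0],"delta_rot":[-0.0567,0.0087,0.0819]},{"translation":[0,0,0],"delta_rot":[0,0,0]}]'
python3 -c "from h import *;info()"
python3 -m creep '[{"translation":[0,0,0],"delta_rot":[-0.0567,0.0087,0.0819]},{"translation":[0,0,0],"delta_rot":[0,0,0]}]'
python3 -c "from h import *;info()"
```

```text
time_s: 16.08
ee_pos: [461.4, -95.8, 93.3]
ee_rot: [130.5, 44.6, 18.1]
force: [-6.3, 2.6, -2.1]
gripper_width: 10.4
t 16.08 slope [ 25.  -84.9  35.4] x.N -0.94 ang y from BY about N -109.8 F [-6.3  2.6 -2.1] T.N 0.634 F.slope [-6.6  1.6  2.1] w 10.4 q [ -37.   15.  142.  100.   36. -106.]
time_s: 16.33
ee_pos: [461.4, -95.7, 93.3]
ee_rot: [122.0, 47.9, 21.6]
force: [-4.2, -0.6, 1.8]
gripper_width: 9.8
t 16.33 slope [ 24.9 -84.8  35.4] x.N -0.94 ang y from BY about N -98.1 F [-4.2 -0.6  1.8] T.N 0.515 F.slope [-2.3 -1.2  3.8] w 9.8 q [ -36.   14.  139.   88.   35. -105.]
time_s: 16.5
ee_pos: [461.5, -95.7, 93.3]
ee_rot: [117.8, 49.5, 23.1]
force: [-5.7, -0.8, 3.4]
gripper_width: 10.0
t 16.5 slope [ 25.  -84.8  35.4] x.N -0.94 ang y from BY about N -92.4 F [-5.7 -0.8  3.4] T.N 0.473 F.slope [-2.6 -1.7  5.9] w 10.0 q [ -35.   14.  137.   83.   34. -104.]
```

```bash
python3 -m creep '[{"translation":[0,0,0],"delta_rot":[-0.0283,0.0043,0.041]},{"translation":[0,0,0],"delta_rot":[0,0,0]}]'
python3 -c "from h import *;info()"
python3 -m creep '[{"translation":[0,0,0],"delta_rot":[-0.0227,0.0035,0.0328]},{"translation":[0,0,0],"delta_rot":[0,0,0]}]'
python3 -c "from h import *;info()"
python3 -m creep '[{"translation":[0,0,0],"delta_rot":[-0.017,0.0026,0.0246]},{"translation":[0,0,0],"delta_rot":[0,0,0]}]'
python3 -c "from h import *;info()"
```

```text
time_s: 16.67
ee_pos: [461.5, -95.7, 93.4]
ee_rot: [115.7, 50.3, 23.7]
force: [-5.6, -0.2, 3.0]
gripper_width: 9.8
t 16.67 slope [ 25.  -84.8  35.4] x.N -0.94 ang y from BY about N -89.7 F [-5.6 -0.2  3. ] T.N 0.418 F.slope [-2.8 -1.1  5.6] w 9.8 q [ -35.   14.  136.   80.   34. -104.]
time_s: 16.83
ee_pos: [461.5, -95.7, 93.4]
ee_rot: [114.2, 51.0, 24.2]
force: [-5.7, -1.4, 4.5]
gripper_width: 9.6
t 16.83 slope [ 25.1 -84.8  35.4] x.N -0.94 ang y from BY about N -87.6 F [-5.7 -1.4  4.5] T.N -0.236 F.slope [-1.8 -2.3  6.8] w 9.6 q [ -35.   14.  136.   78.   34. -104.]
time_s: 17.0
ee_pos: [461.6, -95.7, 93.4]
ee_rot: [113.0, 51.5, 24.6]
force: [-5.8, -0.2, 3.3]
gripper_width: 10.2
t 17.0 slope [ 25.1 -84.8  35.4] x.N -0.94 ang y from BY about N -86.0 F [-5.8 -0.2  3.3] T.N -0.454 F.slope [-2.8 -1.1  5.9] w 10.2 q [ -35.   14.  135.   76.   33. -104.]
```

Stop reached (torque dropped sharply past −88°). Release and back off.

```bash
python3 -m creep '[{"translation":[0,0,0],"delta_rot":[0,0,0]},{"translation":[0,0,0],"delta_rot":[0,0,0]},{"translation":[0,0,0],"delta_rot":[0,0,0]}]' -0.4 25
python3 -c "
from h import *
info();p,R,s=pose();b=-R.as_matrix()[:,0];print((b*8).round(2))"
```

```text
time_s: 17.25
ee_pos: [462.7, -96.4, 93.7]
ee_rot: [112.7, 51.5, 24.5]
force: [0.4, 0.2, 0.4]
gripper_width: 26.4
t 17.25 slope [ 26.3 -85.3  35. ] x.N -0.94 ang y from BY about N -85.8 F [0.4 0.2 0.4] T.N 0.195 F.slope [0.5 0.3 0.1] w 26.4 q [ -35.   14.  135.   76.   33. -104.]
[-4.53 -2.07  6.26]
```

```bash
python3 -m creep '[{"translation":[-1.13,-0.52,1.56],"delta_rot":[0,0,0]},{"translation":[-1.7,-0.77,2.35],"delta_rot":[0,0,0]},{"translation":[-1.7,-0.77,2.35],"delta_rot":[0,0,0]},{"translation":[0,0,1],"delta_rot":[0,0,0]},{"translation":[0,0,0],"delta_rot":[0,0,0]}]' -0.45
python3 - <<'E'
from h import *
info();V=tgt(-BZ,BX);plan(s2w((66,0.5,37.5))+[0,0,70],V)
for n in("top","side"):
    p,d=optics.grab_frame(n); a,b,c,e=dict(side=(130,260,230,390),top=(110,250,260,420))[n]
    cv2.imwrite(f"pics/{n}5.png",cv2.resize(p[a:b,c:e,::-1],None,fx=4.5,fy=4.5,interpolation=cv2.INTER_CUBIC)[:600,:800])
    np.savez(f"{n}5.npz",p=p,d=d);s=w2s(cloud(n,d))
    for y0 in(-30,-15,0,15,30):
        m=(abs(s[...,1]-y0)<8)&(s[...,0]>45)&(s[...,0]<85)&(s[...,2]>30)&(s[...,2]<50);print(n,y0,m.sum(),np.median(s[m],axis=0).round(1) if m.any() else '')
E
```

```text
time_s: 17.67
ee_pos: [417.9, -118.3, 168.7]
ee_rot: [112.2, 51.4, 24.1]
force: [0.1, 0.3, 1.0]
gripper_width: 24.8
t 17.67 slope [  35.7 -113.7  119.9] x.N -0.941 ang y from BY about N -85.8 F [0.1 0.3 1. ] T.N 0.151 F.slope [0.6 0.3 0.8] w 24.8 q [-43.   3. 132.  56.  44. -86.]
t 17.67 d cm [ 8.85 10.2   1.99] rot [-0.2175  0.6394 -0.1772] deg 40.0 q [-42.6   2.9 131.9  56.4  43.5 -86.4]
top -30 30 [ 68.7 -29.2  40.3]
top -15 30 [ 68.6 -15.1  40.5]
top 0 32 [68.5  0.9 40. ]
top 15 31 [68.2 14.9 40.6]
top 30 30 [68.6 30.7 40.4]
side -30 18 [ 63.9 -32.5  41.9]
side -15 13 [ 63.  -16.8  42.4]
side 0 15 [63.8 -1.4 42. ]
side 15 14 [63.3 14.2 41.6]
side 30 16 [64.5 30.7 42.3]
```

View pics/top5.png

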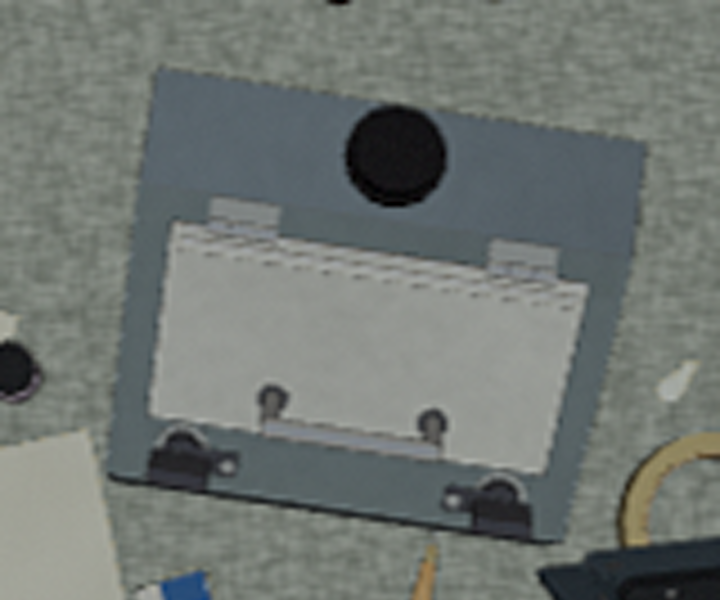

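View pics/side5.png

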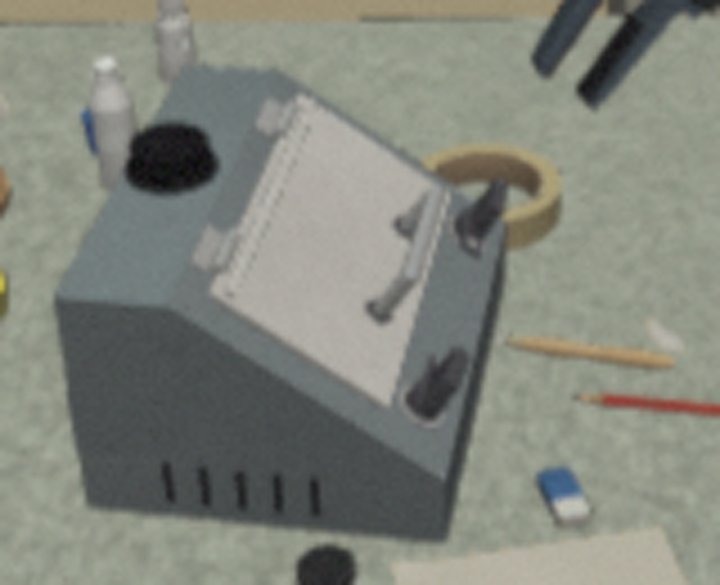

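```bash
python3 -m creep '[{"translation":[1.2,1.7,0.6],"delta_rot":[-0.0363,0.1066,-0.0295]},{"translation":[1.2,1.7,0.6],"delta_rot":[-0.0363,0.1066,-0.0295]},{"translation":[1.2,1.7,0.6],"delta_rot":[-0.0363,0.1066,-0.0295]},{"translation":[1.2,1.7,0.2],"delta_rot":[-0.0363,0.1066,-0.0295]},{"translation":[2,1.7,0],"delta_rot":[-0.0363,0.1066,-0.0295]}]'
python3 -m creep '[{"translation":[2,1.7,0],"delta_rot":[-0.0363,0.1066,-0.0295]},{"translation":[0,0,0],"delta_rot":[0,0,0]},{"translation":[0,0,0],"delta_rot":[0,0,0]}]'
python3 - <<'E'
from h import *
info();V=tgt(-BZ,BX);plan(s2w((65.5,0,37.3))+[0,0,40],V)
E
```

```text
time_s: 18.18
ee_pos: [448.9, -65.9, 170.4]
ee_rot: [121.9, 69.3, 29.3]
force: [-0.3, -0.4, 0.6]
gripper_width: 25.1
time_s: 18.43
ee_pos: [464.0, -53.2, 170.1]
ee_rot: [125.5, 73.4, 32.0]
force: [-0.5, -0.4, -0.6]
gripper_width: 25.2
t 18.43 slope [ 65.7 -42.3 100.5] x.N -0.909 ang y from BY about N -85.7 F [-0.5 -0.4 -0.6] T.N 0.128 F.slope [-0.6 -0.4 -0.2] w 25.2 q [-16.   6. 117.  17.  47. -24.]
t 18.43 d cm [ 4.21  3.64 -1.19] rot [-0.1422  0.2525 -0.0909] deg 17.4 q [-16.4   6.3 117.1  17.1  46.8 -23.6]
```

```bash
python3 -m creep '[{"translation":[1.4,1.2,0],"delta_rot":[-0.0474,0.0842,-0.0303]},{"translation":[1.4,1.2,0],"delta_rot":[-0.0474,0.0842,-0.0303]},{"translation":[1.4,1.2,-0.6],"delta_rot":[-0.0474,0.0842,-0.0303]},{"translation":[0,0,-0.6],"delta_rot":[0,0,0]},{"translation":[0,0,0],"delta_rot":[0,0,0]}]'
python3 - <<'E'
from h import *
info();V=tgt(-BZ,BX);plan(s2w((65.5,0,37.3))+[0,0,40],V)
E
```

```text
time_s: 18.85
ee_pos: [502.3, -19.6, 156.4]
ee_rot: [145.1, 89.5, 46.5]
force: [-0.7, -0.2, -0.3]
gripper_width: 25.2
t 18.85 slope [84.8 -3.3 70.6] x.N -0.822 ang y from BY about N -89.8 F [-0.7 -0.2 -0.3] T.N 0.069 F.slope [-0.7 -0.3  0.1] w 25.2 q [ -4.  15. 105.   0.  59.   5.]
t 18.85 d cm [0.37 0.28 0.17] rot [-0.0066  0.0063 -0.0025] deg 0.5 q [ -3.8  15.1 105.4   0.5  59.1   4.5]
```

```bash
python3 -m creep '[{"translation":[0.37,0.28,-0.9],"delta_rot":[-0.0066,0.0063,-0.0025]},{"translation":[0,0,-1],"delta_rot":[0,0,0]},{"translation":[0,0,0],"delta_rot":[0,0,0]}]'
python3 - <<'E'
from h import *
info();V=tgt(-BZ,BX);plan(s2w((65.5,0,37.3))+[0,0,2],V)
E
```

```text
time_s: 19.1
ee_pos: [504.5, -18.3, 138.0]
ee_rot: [39.6, 89.9, -59.3]
force: [0.0, -0.3, -0.4]
gripper_width: 24.9
t 19.1 slope [75.8 -1.7 54.3] x.N -0.82 ang y from BY about N -90.3 F [ 0.  -0.3 -0.4] T.N 0.044 F.slope [-0.2 -0.3 -0.4] w 24.9 q [ -3.  17. 106.  -0.  57.   6.]
t 19.1 d cm [ 0.16  0.15 -1.78] rot [0.0011 0.0007 0.0041] deg 0.2 q [-3.300e+00  1.650e+01  1.064e+02 -1.000e-01  5.700e+01  5.600e+00]
```

```bash
python3 -m creep '[{"translation":[0.12,0.15,-0.9],"delta_rot":[0,0,0]},{"translation":[0,0,-0.85],"delta_rot":[0,0,0]},{"translation":[0,0,0],"delta_rot":[0,0,0]}]'
python3 -c "
from h import *
info();V=tgt(-BZ,BX);plan(s2w((65.5,0,37.3))+[0,0,2],V)"
python3 -m creep '[{"translation":[0,0,0],"delta_rot":[0,0,0]},{"translation":[0,0,0],"delta_rot":[0,0,0]},{"translation":[0,0,0],"delta_rot":[0,0,0]},{"translation":[0,0,0],"delta_rot":[0,0,0]}]' -1 25
python3 -c "from h import *;info()"
```

```text
time_s: 19.35
ee_pos: [506.8, -16.4, 121.2]
ee_rot: [67.6, 89.8, -31.3]
force: [0.9, -0.7, 0.3]
gripper_width: 24.9
t 19.35 slope [67.8  0.5 39.4] x.N -0.821 ang y from BY about N -90.3 F [ 0.9 -0.7  0.3] T.N 0.039 F.slope [ 1.  -0.6 -0.3] w 24.9 q [ -3.  18. 108.  -0.  55.   6.]
t 19.35 d cm [-0.07 -0.04 -0.11] rot [0.0015 0.0025 0.0036] deg 0.3 q [-3.100e+00  1.770e+01  1.075e+02 -1.000e-01  5.460e+01  5.900e+00]
time_s: 19.68
ee_pos: [505.4, -15.8, 122.7]
ee_rot: [-18.0, 89.9, -116.9]
force: [-7.2, 0.7, 2.4]
gripper_width: 9.1
t 19.68 slope [67.5  0.8 41.5] x.N -0.819 ang y from BY about N -90.2 F [-7.2  0.7  2.4] T.N 0.13 F.slope [-4.6 -0.4  6.1] w 9.1 q [ -3.  18. 107.  -0.  55.   6.]
```

```bash
python3 - <<'E'
from h import *
A0=np.arctan2(-90*np.sin(A)+33*np.cos(A),-90*np.cos(A)-33*np.sin(A))
f=lambda p:96*(np.cos(A0-p)*BX+np.sin(A0-p)*BZ)
ph=np.arange(0,1.21,.08)
for a_,b_ in zip(ph,ph[1:]):print(round(b_,2),((f(b_)-f(a_))/10).round(2).tolist(), ((f(b_)-f(0))/10).round(2))
E
```

```text
0.08 [-0.17, 0.03, 0.75] [-0.17  0.03  0.75]
0.16 [-0.11, 0.02, 0.76] [-0.27  0.04  1.51]
0.24 [-0.05, 0.01, 0.77] [-0.32  0.05  2.28]
0.32 [0.02, -0.0, 0.77] [-0.3   0.05  3.04]
0.4 [0.08, -0.01, 0.76] [-0.22  0.03  3.81]
0.48 [0.14, -0.02, 0.76] [-0.09  0.01  4.56]
0.56 [0.2, -0.03, 0.74] [ 0.11 -0.02  5.3 ]
0.64 [0.25, -0.04, 0.72] [ 0.36 -0.06  6.03]
0.72 [0.31, -0.05, 0.7] [ 0.67 -0.1   6.73]
0.8 [0.36, -0.06, 0.67] [ 1.04 -0.16  7.4 ]
0.88 [0.42, -0.06, 0.64] [ 1.45 -0.22  8.05]
0.96 [0.47, -0.07, 0.61] [ 1.92 -0.29  8.65]
1.04 [0.51, -0.08, 0.57] [ 2.43 -0.37  9.22]
1.12 [0.56, -0.08, 0.52] [ 2.98 -0.46  9.74]
1.2 [0.59, -0.09, 0.48] [ 3.58 -0.55 10.22]
```

```bash
python3 -m creep '[{"translation":[-0.17,0.03,0.75],"delta_rot":[0,0,0]},{"translation":[0,0,0],"delta_rot":[0,0,0]}]'
python3 -c "from h import *;info()"
python3 -m creep '[{"translation":[-0.11,0.02,0.76],"delta_rot":[0,0,0]},{"translation":[-0.05,0.01,0.77],"delta_rot":[0,0,0]},{"translation":[0.02,0,0.77],"delta_rot":[0,0,0]},{"translation":[0.08,-0.01,0.76],"delta_rot":[0,0,0]},{"translation":[0,0,0],"delta_rot":[0,0,0]}]'
python3 -c "from h import *;info()"
```

```text
time_s: 19.85
ee_pos: [503.8, -15.6, 130.4]
ee_rot: [-1.0, 89.9, -99.9]
force: [-6.1, -0.1, -0.6]
gripper_width: 9.5
t 19.85 slope [70.6  0.8 48.7] x.N -0.819 ang y from BY about N -90.2 F [-6.1 -0.1 -0.6] T.N 0.112 F.slope [-5.2 -1.   3. ] w 9.5 q [ -3.  17. 107.  -0.  56.   6.]
time_s: 20.27
ee_pos: [503.2, -15.4, 162.2]
ee_rot: [0.8, 89.9, -98.1]
force: [-10.1, 0.3, 1.4]
gripper_width: 9.5
t 20.27 slope [88.3  0.9 75.1] x.N -0.819 ang y from BY about N -90.2 F [-10.1   0.3   1.4] T.N 0.162 F.slope [-7.4 -1.2  6.9] w 9.5 q [ -3.  15. 105.  -0.  60.   6.]
```

```bash
python3 -m creep '[{"translation":[0.14,-0.02,0.76],"delta_rot":[0,0,0]},{"translation":[0.2,-0.03,0.74],"delta_rot":[0,0,0]},{"translation":[0.25,-0.04,0.72],"delta_rot":[0,0,0]},{"translation":[0.31,-0.05,0.7],"delta_rot":[0,0,0]},{"translation":[0.36,-0.06,0.67],"delta_rot":[0,0,0]}]'
python3 -c "from h import *;info()"
python3 -m creep '[{"translation":[0.42,-0.06,0.64],"delta_rot":[0,0,0]},{"translation":[0.47,-0.07,0.61],"delta_rot":[0,0,0]},{"translation":[0.51,-0.08,0.57],"delta_rot":[0,0,0]},{"translation":[0.28,-0.04,0.27],"delta_rot":[0,0,0]},{"translation":[0,0,0],"delta_rot":[0,0,0]}]'
python3 - <<'E'
from h import *
info()
for n in("top","side"):
    p,d=optics.grab_frame(n); a,b,c,e=dict(side=(110,240,230,390),top=(110,250,260,420))[n]
    cv2.imwrite(f"pics/{n}6.png",cv2.resize(p[a:b,c:e,::-1],None,fx=4.5,fy=4.5,interpolation=cv2.INTER_CUBIC)[:600,:800])
E
```

```text
time_s: 20.68
ee_pos: [514.1, -17.1, 197.2]
ee_rot: [-70.9, 89.7, -169.8]
force: [-11.5, 1.4, 0.5]
gripper_width: 9.4
t 20.68 slope [117.4   0.8  97.5] x.N -0.817 ang y from BY about N -90.2 F [-11.5   1.4   0.5] T.N 0.158 F.slope [-9.2 -0.3  7.1] w 9.4 q [ -3.  14. 100.  -0.  66.   6.]
time_s: 21.1
ee_pos: [530.6, -19.6, 220.4]
ee_rot: [-69.5, 89.7, -168.3]
force: [-16.8, 1.4, 13.9]
gripper_width: 9.4
t 21.1 slope [144.3   0.9 106.9] x.N -0.817 ang y from BY about N -90.2 F [-16.8   1.4  13.9] T.N 0.185 F.slope [-5.9 -1.1 21. ] w 9.4 q [-3. 15. 96. -0. 70.  6.]
```

View pics/side6.png

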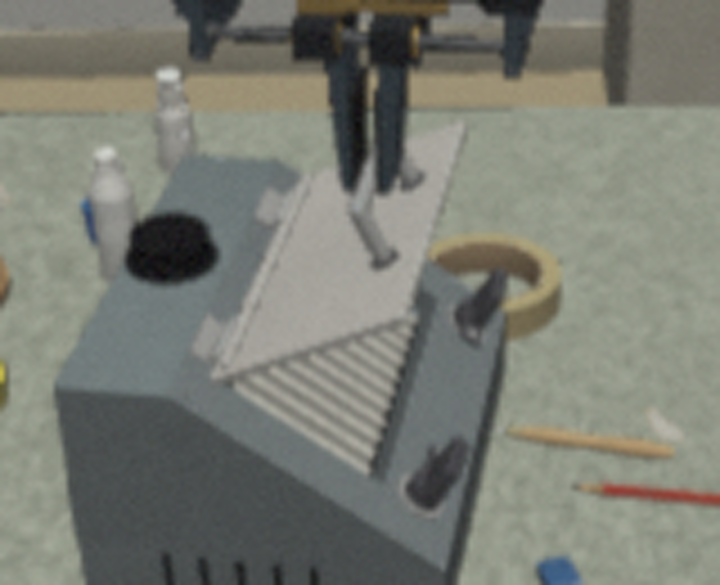

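```bash
python3 -m creep '[{"translation":[0.3,-0.05,0.45],"delta_rot":[0,0,0]},{"translation":[0.3,-0.05,0.4],"delta_rot":[0,0,0]},{"translation":[0,0,0],"delta_rot":[0,0,0]}]'
python3 -c "from h import *;info()"
python3 -m creep '[{"translation":[0.25,-0.04,0.3],"delta_rot":[0,0,0]},{"translation":[0,0,0],"delta_rot":[0,0,0]}]'
python3 -c "from h import *;info()"
```

```text
time_s: 21.45
ee_pos: [539.5, -21.0, 229.0]
ee_rot: [68.5, 89.8, -30.4]
force: [-9.6, 0.2, 8.7]
gripper_width: 9.5
t 21.45 slope [156.7   0.8 108.8] x.N -0.821 ang y from BY about N -90.2 F [-9.6  0.2  8.7] T.N 0.157 F.slope [-2.8 -1.2 12.5] w 9.5 q [-3. 15. 94. -0. 71.  6.]
time_s: 21.62
ee_pos: [541.2, -21.3, 230.5]
ee_rot: [18.4, 89.9, -80.4]
force: [-8.8, 0.6, 1.7]
gripper_width: 9.0
t 21.62 slope [159.    0.8 109. ] x.N -0.819 ang y from BY about N -90.2 F [-8.8  0.6  1.7] T.N 0.159 F.slope [-6.2 -0.7  6.4] w 9.0 q [-3. 15. 94. -0. 71.  5.]
```

```bash
python3 -m creep '[{"translation":[0,0,0],"delta_rot":[0,0,0]},{"translation":[0,0,0],"delta_rot":[0,0,0]},{"translation":[0,0,0],"delta_rot":[0,0,0]}]' -0.55 25
python3 -c "from h import *;info()"
python3 -m creep '[{"translation":[0,0,0.8],"delta_rot":[0,0,0]},{"translation":[0,0,1.5],"delta_rot":[0,0,0]},{"translation":[0,0,2.5],"delta_rot":[0,0,0]},{"translation":[0,0,3],"delta_rot":[0,0,0]},{"translation":[-1,0,3],"delta_rot":[0,0,0]}]'
python3 -m creep '[{"translation":[-3,0,2],"delta_rot":[0,0,0]},{"translation":[-3,0,1],"delta_rot":[0,0,0]},{"translation":[-3,0,0],"delta_rot":[0,0,0]},{"translation":[-3,0,0],"delta_rot":[0,0,0]},{"translation":[0,0,0],"delta_rot":[0,0,0]}]'
python3 - <<'E'
from h import *
info()
for n in("top","side"):
    p,d=optics.grab_frame(n); a,b,c,e=dict(side=(110,240,230,390),top=(110,250,260,420))[n]
    cv2.imwrite(f"pics/{n}7.png",cv2.resize(p[a:b,c:e,::-1],None,fx=4.5,fy=4.5,interpolation=cv2.INTER_CUBIC)[:600,:800])
    cv2.imwrite(f"pics/{n}7f.png",p[:,:,::-1])
    X=cloud(n,d);s=w2s(X);pi=p.astype(int);m=np.zeros(d.shape,bool);m[a:b,c:e]=1
    m&=(pi.min(2)>140)&(abs(s[...,1])<95)&(s[...,0]>60)&(s[...,0]<170)&(s[...,2]>12)&(s[...,2]<125)
    P=X[m]
    for _ in range(6):
        c0=P.mean(0);w=np.linalg.eigh(np.cov((P-c0).T))[1][:,0];r=(P-c0)@w;P=P[abs(r)<max(2,2*r.std())]
    w*=np.sign(w[2]);print(n,len(P),"cover opening rad",0.6109+np.arctan2(w@BX,w[2]),r.std())
E
```

```text
time_s: 21.87
ee_pos: [545.5, -21.7, 231.0]
ee_rot: [87.7, 89.3, -11.2]
force: [0.5, -0.2, 1.3]
gripper_width: 20.5
t 21.87 slope [162.8   1.1 106.9] x.N -0.826 ang y from BY about N -90.2 F [ 0.5 -0.2  1.3] T.N 0.079 F.slope [ 1.2 -0.1  0.8] w 20.5 q [-3. 15. 94. -0. 71.  5.]
time_s: 22.28
ee_pos: [535.4, -21.6, 339.0]
ee_rot: [85.5, 89.5, -13.4]
force: [0.1, 0.7, 0.7]
gripper_width: 20.5
time_s: 22.7
ee_pos: [409.9, -21.4, 369.6]
ee_rot: [83.7, 89.5, -15.2]
force: [-0.5, 0.3, -0.6]
gripper_width: 20.4
t 22.7 slope [132.5 -19.1 297.4] x.N -0.824 ang y from BY about N -90.2 F [-0.5  0.3 -0.6] T.N 0.065 F.slope [-0.8  0.3 -0.2] w 20.4 q [-5. -1. 93. -0. 87.  4.]
top 147 cover opening rad 1.1597646324676005 1.0603824637803363
side 612 cover opening rad 1.198294722477848 0.5551346595080346
```

View pics/side7.png

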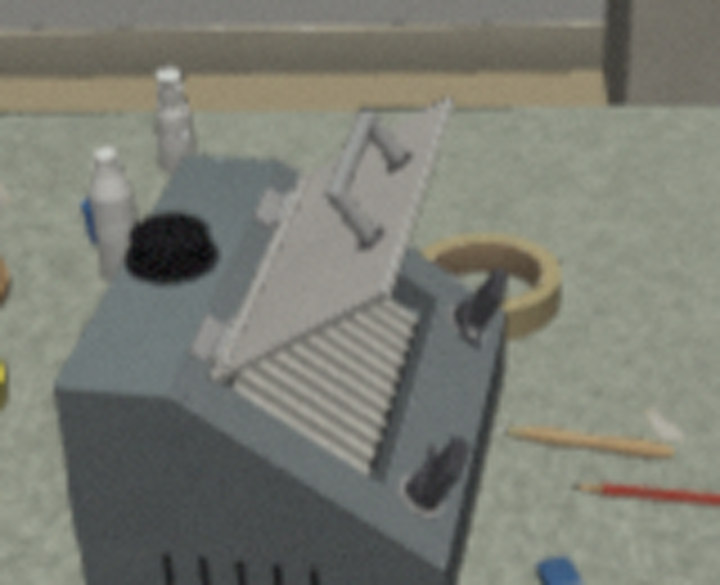

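View pics/top7.png

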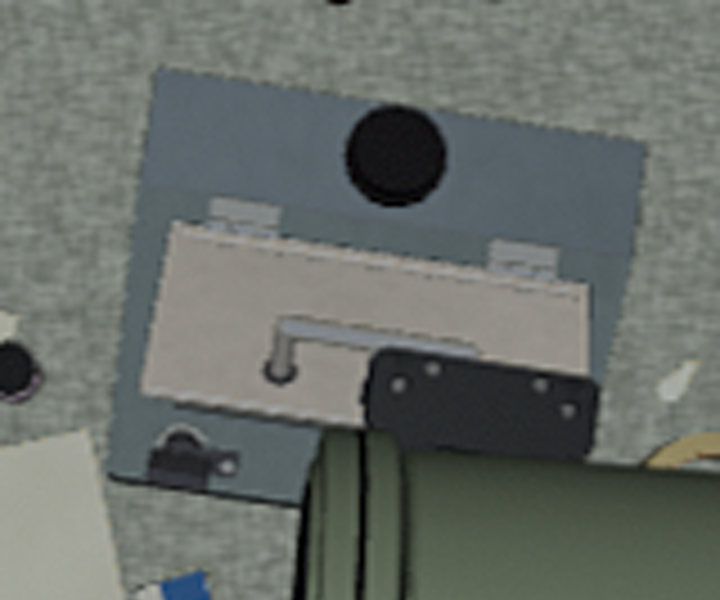

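View pics/top7f.png

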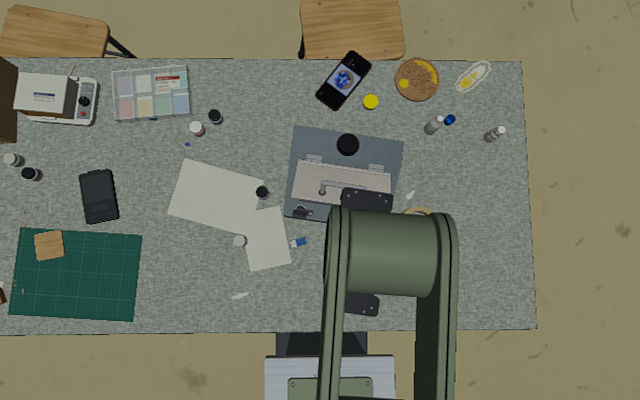

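The cover reads 1.16–1.20 rad open (stop at 1.2). Both cams lie across the sill, the gripper is clear and the bystanders look undisturbed, so I'm handing in.

```bash
python3 -c "
from workcell import env,readout
print(readout.state()['qvel'].round(2));print(env.job_done())"
```

```text
[ 0.16  2.5  -1.09  0.16 -0.53  0.03]
the job is handed in; nothing more can be done
None
```

The filter box is open: both fasteners are turned to their stops and the cover is fully up. I handed the job in at about 23 s; it gave no verdict.

- **Left fastener:** I felt a hard stop anticlockwise at about 12°, measuring about 0.9 N m at most. It turned freely clockwise, and I turned it about 92° until the torque rose sharply at the end stop.
- **Right fastener:** I felt the stop clockwise and turned it anticlockwise. It needed one re-grip at about 70°, because the wrist was near its joint range. I then turned it to the same sharp torque rise at about 92°.
- **Cover:** I swung it up by the bar until the bar stopped following, then let go and backed off vertically.

**Last checks**
- A plane fit to the cover gave an opening of 1.20 rad in the side view and 1.16 rad in the top view. The two differ by 0.04 rad, but both are above the 1.05 needed. The top view was partly hidden by the arm, so I trust it less.
- The side picture shows both cams lying across the sill, clear of the cover.
- The gripper was clear and the tool force was about 0 N. At hand-in the arm was still settling slightly, with joint speeds up to 2.5 deg/s, well away from the box.
- I judged the bystanders by eye only, not by measuring them. Those in view look unmoved. In the last pictures I could see the pencil, needle tool and tape roll only in the side view. I never saw any contact with them.

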